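Take apart the two piles of prosthetic limb components and put each in its nest

TASK

The metal components of a test limb stand in two piles on the prosthetics bench. Take the piles apart from the top, one piece at a time, and set each piece gently down (not dropped) into the plywood nest made for it, lying flat on the nest's floor: the square plate in the large square pocket, the round flange in the large round pocket, the slide bar in the oblong pocket, the pyramid adapter upright in the small round pocket, and the tube clamp over the post. Do not tip any piece over, and leave the tin and the tape roll where they are.

Things in the scene. Friction and masses are not known exactly. Their poses are not given: they have to be found in the camera images.
- square_plate: Square socket plate: plain aluminium square, 64 x 64 mm, 24 mm thick, flat top with four dark screw holes at its corners, about 0.24 kg. It lies on the bench as the bottom of one of the two piles. Sides parallel to its x and y. Loose metal part; origin at the centre of its underside, z up.
- round_flange: Round flange: plain aluminium disc, 66 mm across, 24 mm thick, flat top with a circle of six small dark holes, about 0.22 kg. It lies on the bench as the bottom of the other pile. Loose metal part; origin at the centre of its underside, z up.
- slide_bar: Slide bar: oblong dark steel bar 88 mm long (its x) and 34 mm wide (its y), 24 mm thick, a pale screw near each end, about 0.20 kg. It lies flat across the top of one of the two bottom pieces (either one), its underside 24 mm above the bench, and carries the pyramid adapter. Loose metal part; origin at the centre of its underside, z up.
- tube_clamp: Tube clamp: dark steel ring 46 mm outside, 32 mm bore right through, 24 mm tall, with a lug 16 mm wide reaching 33 mm from the centre along its +x (a brass bolt in it spans 19 mm in y); 0.09 kg. Grip the ring across its y. Lies on the bottom piece that the slide bar is not on, underside 24 mm above the bench. Loose metal part; origin at the centre of its underside, z up.
- pyramid: Pyramid adapter: small steel part, a round foot 30 mm across and 15 mm tall, with a narrower square head 17 mm wide on top, 31 mm tall in all, about 0.08 kg. Starts standing on the slide bar, its underside 48 mm above the bench, within 12 mm of the bar's middle. Grip it by the round foot. Loose metal part; origin at the centre of its underside, z up.
- nest_square: Nest of the square plate: block 96 x 96 mm, 8 mm tall, with a square pocket 80 x 80 mm, sides parallel to its x and y; pocket floor 3 mm above the bench, 5 mm below the rim. Plywood with dark rubber in the pocket, fixed on the bench; origin at the centre of the underside, z up.
- nest_round: Nest of the round flange: block 98 x 98 mm, 8 mm tall, with a round pocket 82 mm across; pocket floor 3 mm above the bench, 5 mm below the rim. Plywood with dark rubber in the pocket, fixed on the bench; origin at the centre of the underside, z up.
- nest_bar: Nest of the slide bar: oblong block 120 mm (its x) by 66 mm (its y), 8 mm tall, with an oblong pocket 104 mm (x) by 50 mm (y); pocket floor 3 mm above the bench, 5 mm below the rim. Plywood with dark rubber in the pocket, fixed on the bench; origin at the centre of the underside, z up.
- nest_post: Nest of the tube clamp: flat base 76 x 76 mm, 3 mm thick, with an upright dark post at its centre, 16 mm across, its top 22 mm above the bench; the clamp's bore goes over the post and the clamp rests on the base, any way round. Plywood with dark rubber in the pocket, fixed on the bench; origin at the centre of the underside, z up.
- nest_pyramid: Nest of the pyramid adapter: small block 62 x 62 mm, 8 mm tall, with a round pocket 46 mm across; pocket floor 3 mm above the bench, 5 mm below the rim. Plywood with dark rubber in the pocket, fixed on the bench; origin at the centre of the underside, z up.
- tin: Bystander, not to be moved: tin can standing on the bench near the robot's left, 66 mm across, 85 mm tall; origin at the centre of its underside.
- tape_roll: Bystander, not to be moved: roll of pale tape lying flat near the robot's right, 90 mm across, 30 mm tall; origin at the centre of its underside.
Not all that is in view belongs to the job. Leave any blue look-alike of the square_plate alone.

How it is judged:
At the end, for the whole second after the job is handed in: Each of the five components lies in its own nest, released and at rest: centre within 15 mm of the nest's centre, underside less than 5.5 mm above the nest's underside (so down on the floor, at 3 mm, not on the rim), leaning less than 0.06 rad (horizontal distance between square_plate and nest_square below 0.015 m and z of square_plate in the frame of nest_square below 0.0055 m and angle between each of square_plate, round_flange, slide_bar, tube_clamp, pyramid's own z axis and vertical below 0.06 rad and linear speed of each of square_plate, round_flange, slide_bar, tube_clamp, pyramid below 0.02 m/s and angular speed of each of square_plate, round_flange, slide_bar, tube_clamp, pyramid below 0.2 rad/s and horizontal distance between round_flange and nest_round below 0.015 m and z of round_flange in the frame of nest_round below 0.0055 m and horizontal distance between slide_bar and nest_bar below 0.015 m and z of slide_bar in the frame of nest_bar below 0.0055 m and horizontal distance between tube_clamp and nest_post below 0.015 m and z of tube_clamp in the frame of nest_post below 0.0055 m and horizontal distance between pyramid and nest_pyramid below 0.015 m and z of pyramid in the frame of nest_pyramid below 0.0055 m); the robot touches nothing.
It fails at once if a component is let go more than 40 mm above its nest ((horizontal distance between square_plate and nest_square below 0.05 m and z of square_plate in the frame of nest_square above 0.043 m and contact force between the fingers and square_plate below 0.05 N) or (horizontal distance between round_flange and nest_round below 0.05 m and z of round_flange in the frame of nest_round above 0.043 m and contact force between the fingers and round_flange below 0.05 N) or (horizontal distance between slide_bar and nest_bar below 0.05 m and z of slide_bar in the frame of nest_bar above 0.043 m and contact force between the fingers and slide_bar below 0.05 N) or (horizontal distance between tube_clamp and nest_post below 0.05 m and z of tube_clamp in the frame of nest_post above 0.043 m and contact force between the fingers and tube_clamp below 0.05 N) or (horizontal distance between pyramid and nest_pyramid below 0.05 m and z of pyramid in the frame of nest_pyramid above 0.043 m and contact force between the fingers and pyramid below 0.05 N)).
It fails at once if a component is tipped over (leans more than 0.6 rad) (angle between any of square_plate, round_flange, slide_bar, tube_clamp, pyramid's own z axis and vertical above 0.6 rad).
It fails at once if a component is lifted with another still stacked on it ((height (world z) of square_plate above 0.02 m and horizontal distance between square_plate and slide_bar below 0.045 m and z of slide_bar in the frame of square_plate between 0.012 and 0.036 m) or (height (world z) of square_plate above 0.02 m and horizontal distance between square_plate and tube_clamp below 0.045 m and z of tube_clamp in the frame of square_plate between 0.012 and 0.036 m) or (height (world z) of round_flange above 0.02 m and horizontal distance between round_flange and slide_bar below 0.045 m and z of slide_bar in the frame of round_flange between 0.012 and 0.036 m) or (height (world z) of round_flange above 0.02 m and horizontal distance between round_flange and tube_clamp below 0.045 m and z of tube_clamp in the frame of round_flange between 0.012 and 0.036 m) or (height (world z) of slide_bar above 0.05 m and horizontal distance between slide_bar and pyramid below 0.045 m and z of pyramid in the frame of slide_bar between 0.012 and 0.036 m)).
It fails at once if a bystander (tin or tape roll) is moved more than 20 mm (distance of any of tin, tape_roll from where it was at the start of the episode above 0.02 m).
It also fails if it takes over 120 s, if anything falls off the work surface, if the arm or the gripper's body presses on something with over 40 N, if the wrist force passes 120 N, or if a joint passes its speed limit or range.

ROBOT

A 6-joint arm with a two-finger parallel gripper is mounted at the origin on the work surface. World frame = base frame: x ahead of the robot, y to its left, z up, the work surface at z = 0. Lengths are in m, angles in rad, forces in N, time in s.
With the tool pointing down it reaches from about 0.2 to 0.875 m from the base axis. Payload 3.4 kg.
Tool frame: the origin (TCP) lies midway between the tips of the shut fingers; the grasp point (between the pads) lies 19 mm behind it; x points along the fingers, y is the direction in which the jaws open and shut, and the axes are right-handed (so a half turn about x gives the same grasp; the last joint's range is limited). The gripper opens to 94 mm and grips with 3 to 60 N. Pads are 16 mm wide; open, the fingers measure 119 mm over their backs; the gripper's body (75 mm by 177 mm) begins 78 mm behind the grasp point.
Start: joints at [-1.266, 0.276, 1.505, -0, 1.361, -0.121], TCP at [0.238, -0.524, 0.205] pointing down, gripper open.
Joint ranges: [-2.89, 2.89], [-0.75, 2.08], [0.22, 2.7], [-1.18, 4.32], [0.11, 2.71], [-2.7, 2.7]. Speed limits (rad/s): [2.57, 2.57, 3.14, 3.14, 3.14, 3.14].

INTERFACE

Orientations are given as [roll, pitch, yaw] about the fixed x, y, z axes, in that order (R = Rz(yaw) Ry(pitch) Rx(roll)).
In Python, from station import env gives the robot as it stands. The module is installed in compiled form; this text tells all that it offers.
- The arm moves only by the tool send_rows, never from a script. Its argument "plan" is a list of rows, each a list of 7 numbers: the turn, a rotation vector about the tool's x, y, z in degrees, then the shift along the tool's x, y, z in m, then the closure in counts, from 0 (fully open) to 255 (shut). A call has 1 to 12 rows; each row shifts and turns the pose as measured when the row begins, along the tool's axes as they then stand; what a row does not reach is not made up. A row lasts 1/12 s, in which the tool goes at most 41.7 mm and 7.16 degrees, less where a joint would pass 70% of its speed; a pose out of reach is approached as far as the arm can. A call is refused whole if a number of a shift passes 0.0417 or a number of a turn 7.16, either way. A call with a gripper value outside its range is refused whole. The fingers move at their own pace and stop on an object; "newtons" is the grip in N (left out, the last holds). Time passes only in rows, so rows that do not move let the fingers close. It gives the time, the measured TCP pose, the force and the opening at its end, in the units of the state.
- env.observe(): the state, without advancing time (a new reading comes with each control period).
- env.read_camera(name): name is "side" or "top" or "wrist"; returns (picture, depth): 420x560x3 uint8, blue, green, red; 420x560 float32, m along the optical axis (not along the pixel's ray), 0 where there is no reading.
- env.get_calibration(name): a dict with "camera_matrix" (3x3 intrinsics, pixels), "extrinsics" (4x4, takes a point from camera to world coordinates). Camera axes: x right, y up, looking along -z (the intrinsics and any distortion apply to the point x, -y, -z); pixel columns grow to the right and rows downward; lengths in m; the calibration is good to about 2 mm. A picture is of the moment at which its call begins: read the wrist's pose just before it. get_calibration takes no time and is no camera call; for the wrist camera it gives the pose at the moment of the call.
- env.finish_job(): hands the job in, once; it reports no verdict.
The state is a dict: "clock": time; "joint_pos": joint angles; "joint_velocities": joint speeds; "joint_torque": joint torques, N m; "eef_pos": TCP position; "tcp_rot": TCP orientation; "ft_force": force on the tool from outside, world axes, zero at the start; "torque": the same for the moment, N m; "grip_width": finger opening in m.
Only numpy, scipy, OpenCV 4.12 (cv2) and the standard library are available. Lean on these libraries where they do the work, as an engineer would, in place of code of your own. Each camera call takes 0.05 s, during which the arm holds its last target. There are 200 camera calls.

## Working session

There is one attempt and no reset: what is moved stays moved. The work goes in short steps, Python scripts to look and compute and a tool call to move; the robot and the scene stay as the last step left them, time stands still between calls to the robot, and variables do not carry over. Pictures are saved under pics/ and viewed, on a budget of 14 in all, crops included, one or two more only if the job needs it, and the job is handed in when it is done.

Besides the shell and the picture viewer there is one more tool, called after ">>>" as name(argument=value, ...), one argument or row to a line, values as JSON. send_rows: Moves the arm, as the interface text tells. Its arguments: {"type":"object","properties":{"plan":{"type":"array"},"newtons":{"type":"number"}},"required":["plan"]}

```bash
mkdir -p pics
python3 - <<'E'
from station import env
import cv2,numpy as np
s=env.observe();print({k:np.round(v,3).tolist() for k,v in s.items()})
for n in("top","side"):
    p,d=env.read_camera(n);cv2.imwrite(f"pics/{n}0.png",p);np.save(f"{n}0.npy",d)
    c=env.get_calibration(n);print(n,np.round(c["camera_matrix"],1).tolist(),np.round(c["extrinsics"],3).tolist(),c.keys(),(d>0).mean())
c=env.get_calibration("wrist");print(np.round(c["camera_matrix"],1).tolist(),np.round(c["extrinsics"],3).tolist())
E
```

```text
{'clock': 0.0, 'joint_pos': [-1.266, 0.277, 1.506, -0.0, 1.361, -0.121], 'joint_velocities': [0.001, -0.001, -0.002, -0.001, -0.001, -0.0], 'joint_torque': [-0.003, -40.46, -23.723, 0.07, 0.035, -0.0], 'eef_pos': [0.237, -0.523, 0.205], 'tcp_rot': [-1.685, 1.569, 1.883], 'ft_force': [0.238, 0.216, -1.05], 'torque': [0.023, -0.004, -0.018], 'grip_width': 0.094}
top [[391.9, 0.0, 278.1], [0.0, 391.9, 207.6], [0.0, 0.0, 1.0]] [[-0.028, 0.997, -0.075, 0.401], [-0.999, -0.03, -0.021, -0.02], [-0.024, 0.074, 0.997, 1.156], [0.0, 0.0, 0.0, 1.0]] dict_keys(['camera_matrix', 'extrinsics']) 0.9958971088435374
side [[431.7, 0.0, 285.4], [0.0, 431.7, 210.1], [0.0, 0.0, 1.0]] [[-0.897, 0.294, -0.331, 0.165], [-0.442, -0.562, 0.699, 0.677], [0.019, 0.773, 0.634, 0.669], [0.0, 0.0, 0.0, 1.0]] dict_keys(['camera_matrix', 'extrinsics']) 0.9959353741496598
[[313.0, 0.0, 281.5], [0.0, 313.0, 213.3], [0.0, 0.0, 1.0]] [[0.413, 0.878, 0.241, 0.307], [-0.911, 0.399, 0.108, -0.493], [-0.001, -0.264, 0.964, 0.385], [0.0, 0.0, 0.0, 1.0]]
```

View pics/top0.png

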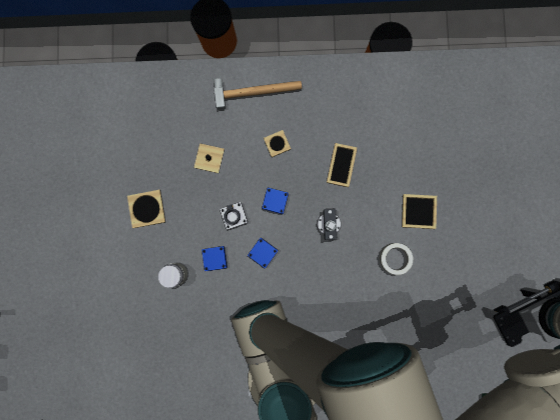

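The top view shows the square plate with the clamp on it at (233,215), and the flange with the bar and pyramid at (329,225). The nests are round (146,209), post (209,158), pyramid (277,144), bar (342,165) and square (420,211). There are three blue decoys, the tin is at (172,276) and the tape at (397,259). Next I'll measure these.

```bash
cat > h.py <<'E'
from station import env
import cv2,numpy as np
from scipy.spatial.transform import Rotation as R
def snap(n,name=None):
    c=env.get_calibration(n);p,d=env.read_camera(n)
    if name: cv2.imwrite(f"pics/{name}.png",p)
    return p,d,c["camera_matrix"],c["extrinsics"]
def rays(px,K):
    px=np.atleast_2d(np.asarray(px,float))
    return np.c_[(px[:,0]-K[0,2])/K[0,0],-(px[:,1]-K[1,2])/K[1,1],-np.ones(len(px))]
def cast(px,K,T,z):
    r=rays(px,K)@T[:3,:3].T; o=T[:3,3]
    return o+r*((z-o[2])/r[:,2])[:,None]
def cloud(d,K,T):
    v,u=np.mgrid[:d.shape[0],:d.shape[1]]
    r=rays(np.c_[u.ravel(),v.ravel()],K)*d.reshape(-1,1)
    return (r@T[:3,:3].T+T[:3,3]).reshape(*d.shape,3)
def rect(pts):  # centre, sizes, angle of long side (world xy, m)
    (c,s,a)=cv2.minAreaRect((np.asarray(pts)[:,:2]*1000).astype(np.float32))
    if s[0]<s[1]: s=s[::-1];a+=90
    return np.round(c,1),np.round(s,1),round((a+90)%180-90,1)
E
python3 - <<'E'
from h import *
p=cv2.imread("pics/top0.png");d=np.load("top0.npy");c=env.get_calibration("top");K,T=c["camera_matrix"],c["extrinsics"]
W=cloud(d,K,T);print("bench z",np.median(W[100:300,60:480,2]))
hsv=cv2.cvtColor(p,cv2.COLOR_BGR2HSV)
m=cv2.inRange(hsv,(10,60,110),(30,255,255));m[:110]=0;m[290:]=0
m=cv2.morphologyEx(m,cv2.MORPH_CLOSE,np.ones((3,3)))
for k in cv2.findContours(m,cv2.RETR_EXTERNAL,cv2.CHAIN_APPROX_NONE)[0]:
    if cv2.contourArea(k)>150:
        k=k[:,0];print("wood",k.mean(0).round(),rect(cast(k,K,T,.008)))
for (u,v) in((233,215),(329,225)):
    w=W[v-25:v+25,u-25:u+25]
    for lo,hi in((.012,.033),(.036,.056),(.062,.09)):
        q=w[(w[...,2]>lo)&(w[...,2]<hi)]
        if len(q)>4: print((u,v),lo,len(q),np.median(q[:,2]).round(4),rect(q),(q[:,:2].mean(0)*1000).round(1))
t=cv2.resize(p[110:300,110:450],None,fx=2.3,fy=2.3,interpolation=cv2.INTER_CUBIC);cv2.imwrite("pics/topc.png",t)
E
```

```text
bench z 0.0003710253888816739
wood [419. 211.] (array([ 465.1, -406.3]), array([97.3, 95.8]), 85.0)
wood [146. 209.] (array([495.9, 396.3]), array([98.2, 97.8]), -80.9)
wood [209. 158.] (array([642.1, 206.6]), array([75.1, 75.1]), 75.3)
wood [341. 165.] (array([ 609.1, -186.4]), array([119.9,  67.3]), -14.1)
wood [277. 143.] (array([680.1,   2.9]), array([62.8, 61.5]), -68.4)
(233, 215) 0.012 355 0.0238 (array([467. , 133.6]), array([64. , 63.6]), -72.6) [465.7 130.6]
(233, 215) 0.036 139 0.0472 (array([467.1, 137.8]), array([51.9, 44.1]), 43.8) [469.6 136.3]
(329, 225) 0.012 142 0.0244 (array([ 436.1, -141.6]), array([63.6, 54.8]), -89.9) [ 435.4 -135.7]
(329, 225) 0.036 291 0.0481 (array([ 433.6, -142. ]), array([84.8, 34.3]), -1.5) [ 434.7 -141.4]
(329, 225) 0.062 80 0.0697 (array([ 430.7, -141.7]), array([27.4, 25.4]), -44.4) [ 430.1 -140.6]
```

View pics/topc.png

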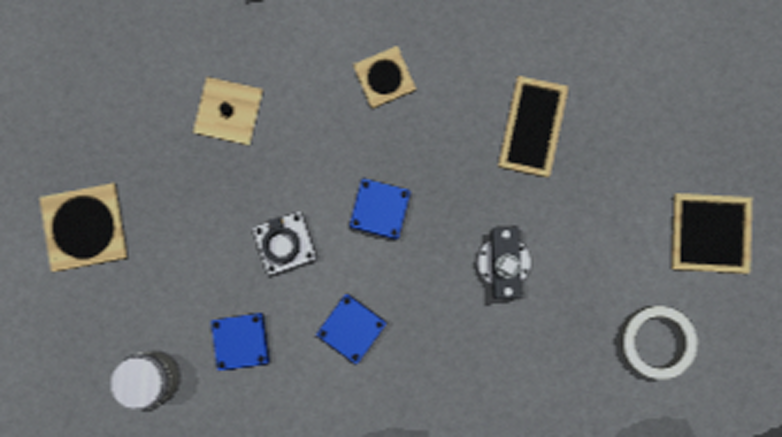

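The sizes match those given (96, 98, 120x66, 75 and 62 mm; parts at z 24, 48 and 70). I'll write a move helper.

```bash
cat >> h.py <<'E'
def plan(x,y,z,jaw):
    """how far to target in mm: lift first, turn about tool x, then shift in turned tool axes; jaw = world angle (deg) of tool y, mod 180"""
    s=env.observe();p=s["eef_pos"];Rt=R.from_euler("xyz",s["tcp_rot"]);M=Rt.as_matrix()
    psi=np.degrees(np.arctan2(M[1,1],M[0,1]));q1,q6=np.degrees(s["joint_pos"][[0,5]]);q1n=q1+np.degrees(np.arctan2(y,x)-np.arctan2(p[1],p[0]))
    best=None
    for k in range(-2,3):
        D=jaw+180*k-psi; q=q6+(q1n-q1)-D
        if abs(q)<145 and (best is None or abs(D)<abs(best[0])): best=(D,q)
    D,q=best;a=np.radians(psi+D)
    G=np.c_[[0,0,-1],[np.cos(a),np.sin(a),0],[np.sin(a)*1,-np.cos(a),0]]
    G[:,2]=np.cross(G[:,0],G[:,1])
    tv=np.degrees((Rt.inv()*R.from_matrix(G)).as_rotvec())
    sh=G.T@(np.array([x,y,z])-p)
    print("at",np.round(p*1000,1),"psi %.1f q6 %.0f->%.0f"%(psi,q6,q),"F",np.round(s["ft_force"],1),"grip %.1f t %.1f"%(s["grip_width"]*1000,s["clock"]))
    print("turn deg",np.round(tv,2),"(%.1f rows) shift mm after turn"%(abs(tv).max()/7.16),np.round(sh*1000,1))
E
python3 -c "
from h import *
plan(.431,-.142,.18,90);plan(.431,-.142,.18,0)"
```

```text
at [ 237.3 -523.2  204.7] psi -65.6 q6 -7->65 F [ 0.3  0.9 -0.5] grip 94.1 t 0.1
turn deg [2.44e+01 1.00e-02 9.00e-02] (3.4 rows) shift mm after turn [  24.7 -381.2 -193.7]
at [ 237.3 -523.2  204.7] psi -65.6 q6 -7->-25 F [ 0.3  0.9 -0.5] grip 94.1 t 0.1
turn deg [-6.56e+01 -6.00e-02  7.00e-02] (9.2 rows) shift mm after turn [  24.7  193.7 -381.2]
```

>>> send_rows(
  plan=[
    [6.1,0,0,0.006,0,0,0],
    [6.1,0,0,0.006,0,0,0],
    [6.1,0,0,0.006,0,0,0],
    [6.1,0,0,0.006,0,0,0],
    [0,0,0,0,-0.036,-0.0185,0],
    [0,0,0,0,-0.036,-0.0185,0],
    [0,0,0,0,-0.036,-0.0185,0],
    [0,0,0,0,-0.036,-0.0185,0],
    [0,0,0,0,-0.036,-0.0185,0],
    [0,0,0,0,-0.036,-0.0185,0],
    [0,0,0,0,-0.036,-0.0185,0],
    [0,0,0,0,-0.036,-0.0185,0],
  ],
  newtons=20,
)

```text
clock: 1.1
eef_pos: [0.3914, -0.2356, 0.1733]
tcp_rot: [-0.747, 1.562, 2.357]
ft_force: [1.4, -0.5, 0.4]
grip_width: 0.094
```

```bash
python3 -c "
from h import *
plan(.431,-.142,.18,90)"
```

```text
at [ 391.4 -235.6  173.3] psi -92.2 q6 52->63 F [ 1.4 -0.5  0.4] grip 94.0 t 1.1
turn deg [-2.16  0.37  0.35] (0.3 rows) shift mm after turn [ -6.7 -93.6 -39.6]
```

>>> send_rows(
  plan=[
    [-2.2,0.4,0.4,-0.002,-0.031,-0.013,0],
    [0,0,0,-0.002,-0.031,-0.013,0],
    [0,0,0,-0.002,-0.031,-0.013,0],
    [0,0,0,0,0,0,0],
    [0,0,0,0,0,0,0],
  ],
)

```text
clock: 1.52
eef_pos: [0.4339, -0.1297, 0.1784]
tcp_rot: [-1.653, 1.567, 1.501]
ft_force: [-0.1, -0.3, -0.3]
grip_width: 0.0938
```

Run:
```python
from h import *
plan(.431,-.142,.18,90)
p,d,K,T=snap("wrist","w1");W=cloud(d,K,T)
near=np.hypot(W[...,0]-.433,W[...,1]+.142)<.06
for lo,hi in((.012,.033),(.04,.056),(.058,.067),(.072,.09)):
    q=W[near&(W[...,2]>lo)&(W[...,2]<hi)]
    if len(q)>9: print(lo,len(q),np.median(q[:,2]).round(4),rect(q),cv2.minEnclosingCircle((q[:,:2]*1000).astype(np.float32)))
```

```text
at [ 433.9 -129.7  178.4] psi -89.3 q6 64->63 F [-0.1 -0.3 -0.3] grip 93.8 t 1.5
turn deg [ 0.73 -0.02  0.22] (0.1 rows) shift mm after turn [-1.6 12.3  2.9]
0.012 940 0.0251 (array([ 436.7, -140.5]), array([65.6, 63.2]), 65.5) ((443.3661804199219, -139.67657470703125), 37.54256057739258)
0.04 2011 0.049 (array([ 435.4, -141.8]), array([87.4, 33.1]), 0.5) ((435.5324401855469, -141.4044647216797), 45.6156120300293)
0.058 328 0.0647 (array([ 431.2, -140.7]), array([28.5, 28.4]), -88.1) ((430.9966125488281, -140.5731658935547), 14.802252769470215)
0.072 354 0.0798 (array([ 430.9, -140.9]), array([17.6, 16.8]), 57.0) ((430.9696044921875, -140.5814971923828), 11.134140968322754)
```

View pics/w1.png

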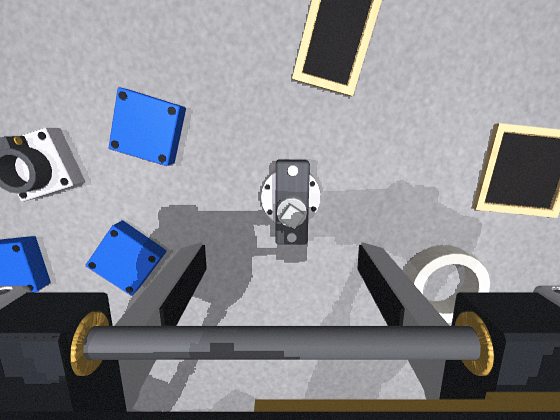

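The wrist view shows the pyramid on the bar at (292,213). Depth puts it at (431,-141), which agrees with the top view to about 1 mm. Descending.

>>> send_rows(
  plan=[
    [0,0,0,0,0.006,0.0015,0],
    [0,0,0,0,0.005,0.0014,0],
    [0,0,0,0.025,0,0,0],
    [0,0,0,0.025,0,0,0],
    [0,0,0,0.025,0,0,0],
    [0,0,0,0.02,0,0,0],
    [0,0,0,0,0,0,0],
    [0,0,0,0,0,0,0],
  ],
)

```text
clock: 2.23
eef_pos: [0.4289, -0.1553, 0.0809]
tcp_rot: [2.629, 1.568, -0.517]
ft_force: [-0.4, -0.3, -0.2]
grip_width: 0.0942
```

```bash
python3 -c "
from h import *
plan(.431,-.141,.0545,90)"
```

```text
at [ 428.9 -155.3   80.9] psi -90.3 q6 62->63 F [-0.4 -0.3 -0.2] grip 94.2 t 2.2
turn deg [-0.26 -0.16 -0.09] (0.0 rows) shift mm after turn [ 26.4 -14.3  -2.1]
```

>>> send_rows(
  plan=[
    [0,0,0,0,-0.0143,-0.002,0],
    [0,0,0,0,0,0,0],
    [0,0,0,0,0,0,0],
  ],
)

```text
clock: 2.48
eef_pos: [0.4316, -0.1451, 0.083]
tcp_rot: [2.455, 1.565, -0.696]
ft_force: [-0.9, 0.3, -0.5]
grip_width: 0.0935
```

```bash
python3 -c "
from h import *
plan(.431,-.141,.0545,90)"
```

```text
at [ 431.6 -145.1   83. ] psi -90.5 q6 63->63 F [-0.9  0.3 -0.5] grip 93.5 t 2.5
turn deg [-0.54 -0.27 -0.23] (0.1 rows) shift mm after turn [28.5 -4.1  0.6]
```

>>> send_rows(
  plan=[
    [-0.5,-0.3,-0.2,0.014,-0.004,0,0],
    [0,0,0,0.014,0,0,0],
    [0,0,0,0,0,0,0],
  ],
)

```text
clock: 2.73
eef_pos: [0.435, -0.1453, 0.0585]
tcp_rot: [2.486, 1.561, -0.657]
ft_force: [0.3, -0.0, -0.2]
grip_width: 0.094
```

```bash
python3 -c "
from h import *
plan(.431,-.141,.0545,90);a=[]
for i in range(3): env.read_camera('side');plan(.431,-.141,.0545,90)"
```

```text
at [ 435.  -145.3   58.5] psi -90.1 q6 63->63 F [ 0.3 -0.  -0.2] grip 94.0 t 2.7
turn deg [-0.06 -0.45 -0.35] (0.1 rows) shift mm after turn [ 4.  -4.3  4. ]
at [ 435.8 -145.6   59.5] psi -90.1 q6 63->63 F [-0.2  0.4  0.8] grip 94.0 t 2.8
turn deg [-0.06 -0.55 -0.39] (0.1 rows) shift mm after turn [ 5.  -4.6  4.8]
at [ 436.2 -145.7   59.9] psi -90.1 q6 63->63 F [0.2 0.1 0.2] grip 94.0 t 2.8
turn deg [-0.07 -0.6  -0.41] (0.1 rows) shift mm after turn [ 5.4 -4.7  5.2]
at [ 436.4 -145.6   60.1] psi -90.1 q6 63->63 F [0.6 0.2 0.7] grip 93.9 t 2.9
turn deg [-0.07 -0.62 -0.42] (0.1 rows) shift mm after turn [ 5.6 -4.6  5.4]
```

>>> send_rows(
  plan=[
    [0,-0.6,-0.4,0.0055,-0.0046,0.0055,0],
    [0,0,0,0,0,0,0],
    [0,0,0,0,0,0,0],
    [0,0,0,0,0,0,0],
  ],
)

```text
clock: 3.22
eef_pos: [0.4317, -0.1418, 0.0564]
tcp_rot: [2.635, 1.567, -0.508]
ft_force: [-0.9, 0.6, 0.2]
grip_width: 0.0942
```

```bash
python3 -c "
from h import *
plan(.431,-.141,.0545,90)"
```

```text
at [ 431.7 -141.8   56.4] psi -90.1 q6 63->63 F [-0.9  0.6  0.2] grip 94.2 t 3.2
turn deg [-0.08 -0.18 -0.1 ] (0.0 rows) shift mm after turn [ 1.9 -0.8  0.7]
```

>>> send_rows(
  plan=[
    [0,-0.2,0,0.003,-0.001,0.001,0],
    [0,0,0,0,0,0,120],
    [0,0,0,0,0,0,255],
    [0,0,0,0,0,0,255],
    [0,0,0,0,0,0,255],
    [0,0,0,0,0,0,255],
    [0,0,0,0,0,0,255],
    [0,0,0,0,0,0,255],
  ],
  newtons=15,
)

```text
clock: 3.88
eef_pos: [0.431, -0.1407, 0.0535]
tcp_rot: [1.625, 1.569, -1.517]
ft_force: [0.6, -0.1, -0.5]
grip_width: 0.0509
```

```bash
python3 -c "
from h import *
plan(.431,-.141,.0545,90);plan(.680,.003,.15,68.4-50)
for j in range(0,180,45):plan(.680,.003,.15,j)"
```

```text
at [ 431.  -140.7   53.5] psi -90.1 q6 63->63 F [ 0.6 -0.1 -0.5] grip 50.9 t 3.9
turn deg [-0.05 -0.01 -0.13] (0.0 rows) shift mm after turn [-1.   0.3  0. ]
at [ 431.  -140.7   53.5] psi -90.1 q6 63->-27 F [ 0.6 -0.1 -0.5] grip 50.9 t 3.9
turn deg [-1.0845e+02  1.2000e-01 -9.0000e-02] (15.1 rows) shift mm after turn [-96.5 281.6 -57.8]
at [ 431.  -140.7   53.5] psi -90.1 q6 63->-8 F [ 0.6 -0.1 -0.5] grip 50.9 t 3.9
turn deg [-9.005e+01  9.000e-02 -1.100e-01] (12.6 rows) shift mm after turn [ -96.5  249.  -143.7]
at [ 431.  -140.7   53.5] psi -90.1 q6 63->127 F [ 0.6 -0.1 -0.5] grip 50.9 t 3.9
turn deg [44.95 -0.06 -0.12] (6.3 rows) shift mm after turn [ -96.5 -277.7  -74.4]
at [ 431.  -140.7   53.5] psi -90.1 q6 63->82 F [ 0.6 -0.1 -0.5] grip 50.9 t 3.9
turn deg [-0.05 -0.01 -0.13] (0.0 rows) shift mm after turn [ -96.5 -143.7 -249. ]
at [ 431.  -140.7   53.5] psi -90.1 q6 63->37 F [ 0.6 -0.1 -0.5] grip 50.9 t 3.9
turn deg [-4.505e+01  4.000e-02 -1.200e-01] (6.3 rows) shift mm after turn [ -96.5   74.4 -277.7]
```

>>> send_rows(
  plan=[
    [0,0,0,0,0,0,255],
    [0,0,0,0,0,0,255],
    [0,0,0,0,0,0,255],
    [0,0,0,0,0,0,255],
    [0,0,0,0,0,0,255],
    [0,0,0,-0.006,0,0,255],
    [0,0,0,-0.012,0,0,255],
  ],
)

```text
clock: 4.47
eef_pos: [0.429, -0.1397, 0.0702]
tcp_rot: [-0.082, 1.566, 3.059]
ft_force: [-0.2, 0.4, -0.6]
grip_width: 0.0292
```

```bash
python3 -c "
from h import *
plan(.680,.003,.13,90)"
```

```text
at [ 429.  -139.7   70.2] psi -90.1 q6 63->82 F [-0.2  0.4 -0.6] grip 29.2 t 4.5
turn deg [-0.06  0.28  0.02] (0.0 rows) shift mm after turn [ -59.8 -142.7 -251. ]
```

>>> send_rows(
  plan=[
    [0,0,0,-0.025,0,0,255],
    [0,0,0,-0.025,0,0,255],
    [0,0,0,0,-0.01,-0.018,255],
    [0,0,0,0,-0.018,-0.031,255],
    [0,0,0,0,-0.018,-0.031,255],
    [0,0,0,0,-0.018,-0.031,255],
    [0,0,0,0,-0.018,-0.031,255],
    [0,0,0,0,-0.018,-0.031,255],
    [0,0,0,0,-0.014,-0.025,255],
    [0,0,0,0,-0.007,-0.012,255],
    [0,0,0,0,0,0,255],
    [0,0,0,0,0,0,255],
  ],
)

```text
clock: 5.47
eef_pos: [0.6481, -0.0131, 0.1264]
tcp_rot: [0.8, 1.568, -2.344]
ft_force: [-0.5, 0.7, -0.9]
grip_width: 0.0294
```

Run:
```python
from h import *
plan(.680,.003,.13,90)
p,d,K,T=snap("wrist","w2")
p,d,K,T=snap("wrist","w2")
m=cv2.inRange(cv2.cvtColor(p,cv2.COLOR_BGR2HSV),(10,60,110),(30,255,255));m[290:]=0
for k in cv2.findContours(m,cv2.RETR_EXTERNAL,cv2.CHAIN_APPROX_NONE)[0]:
    if cv2.contourArea(k)>300: k=k[:,0];print(k.mean(0).round(),rect(cast(k,K,T,.008)))
plan(.680,.003,.13,90)
```

```text
at [648.1 -13.1 126.4] psi -90.2 q6 83->84 F [-0.5  0.7 -0.9] grip 29.4 t 5.5
turn deg [-0.18  0.1  -0.1 ] (0.0 rows) shift mm after turn [ -3.6 -16.1 -31.9]
[477. 222.] (array([ 618.5, -213.9]), array([114.5,  55.6]), 12.7)
[424. 232.] (array([ 617.9, -156.5]), array([120.3,  11.6]), -14.0)
[ 63. 205.] (array([646.3, 204.3]), array([75.4, 74. ]), 75.4)
[263. 180.] (array([677.7,   2.1]), array([62.6, 55. ]), -68.6)
at [647.2 -13.8 126.6] psi -90.3 q6 83->84 F [-0.4  0.2 -0.6] grip 29.2 t 5.6
turn deg [-0.25  0.11 -0.1 ] (0.0 rows) shift mm after turn [ -3.4 -16.8 -32.8]
```

View pics/w2.png

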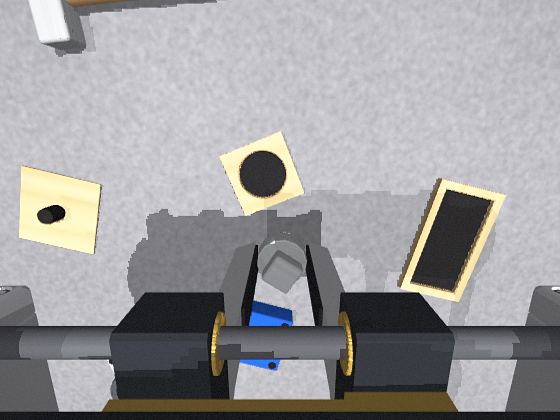

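The wrist view shows the pyramid held upright between the fingers at (281,267), and its nest at (263,173), which agrees with the top view.

>>> send_rows(
  plan=[
    [0,0,0,0,-0.008,-0.0165,255],
    [0,0,0,0,-0.008,-0.0165,255],
    [0,0,0,0.02,0,0,255],
    [0,0,0,0.025,0,0,255],
    [0,0,0,0.025,0,0,255],
    [0,0,0,0.022,0,0,255],
    [0,0,0,0,0,0,255],
    [0,0,0,0,0,0,255],
    [0,0,0,0,0,0,255],
  ],
)

```text
clock: 6.32
eef_pos: [0.6708, -0.0072, 0.0379]
tcp_rot: [0.87, 1.564, -2.286]
ft_force: [-0.3, -0.1, -0.7]
grip_width: 0.0293
```

```bash
python3 -c "
from h import *
plan(.680,.003,.0095,90)"
```

```text
at [670.8  -7.2  37.9] psi -90.9 q6 85->85 F [-0.3 -0.1 -0.7] grip 29.3 t 6.3
turn deg [-0.86  0.25 -0.29] (0.1 rows) shift mm after turn [ 28.4 -10.2  -9.2]
```

>>> send_rows(
  plan=[
    [-0.8,0.3,-0.3,0,-0.006,-0.006,255],
    [0,0,0,0.01,-0.006,-0.005,255],
    [0,0,0,0,0,0,255],
    [0,0,0,0,0,0,255],
  ],
)

```text
clock: 6.65
eef_pos: [0.686, 0.0046, 0.033]
tcp_rot: [3.136, 1.56, -0.006]
ft_force: [-0.7, -0.6, -1.4]
grip_width: 0.0291
```

```bash
python3 -c "
from h import *
plan(.680,.003,.0095,90)"
```

```text
at [686.    4.6  33. ] psi -90.1 q6 85->84 F [-0.7 -0.6 -1.4] grip 29.1 t 6.7
turn deg [-0.06 -0.64 -0.  ] (0.1 rows) shift mm after turn [23.5  1.6  6. ]
```

>>> send_rows(
  plan=[
    [0,-0.6,0,0.005,0.0015,0.005,255],
    [0,0,0,0.006,0,0,255],
    [0,0,0,0.006,0,0,255],
    [0,0,0,0,0,0,255],
    [0,0,0,0,0,0,255],
    [0,0,0,0,0,0,255],
  ],
)

```text
clock: 7.15
eef_pos: [0.6807, 0.0036, 0.0144]
tcp_rot: [0.623, 1.57, -2.519]
ft_force: [-0.6, -0.5, -0.6]
grip_width: 0.0294
```

```bash
python3 -c "
from h import *
plan(.680,.003,.0095,90)"
```

```text
at [680.7   3.6  14.4] psi -90.0 q6 84->84 F [-0.6 -0.5 -0.6] grip 29.4 t 7.2
turn deg [ 0.02  0.03 -0.02] (0.0 rows) shift mm after turn [4.9 0.6 0.7]
```

>>> send_rows(
  plan=[
    [0,0,0,0.004,0,0,255],
    [0,0,0,0,0,0,255],
    [0,0,0,0,0,0,255],
  ],
)

```text
clock: 7.4
eef_pos: [0.6809, 0.0034, 0.01]
tcp_rot: [1.22, 1.57, -1.922]
ft_force: [-0.0, -0.7, -1.3]
grip_width: 0.0291
```

```bash
python3 -c "
from h import *
plan(.680,.003,.0085,90)"
```

```text
at [680.9   3.4  10. ] psi -90.0 q6 84->84 F [-0.  -0.7 -1.3] grip 29.1 t 7.4
turn deg [ 0.    0.01 -0.02] (0.0 rows) shift mm after turn [1.5 0.4 0.9]
```

>>> send_rows(
  plan=[
    [0,0,0,0,0,0,150],
    [0,0,0,0,0,0,150],
    [0,0,0,0,0,0,130],
    [0,0,0,0,0,0,130],
    [0,0,0,-0.01,0,0,130],
    [0,0,0,-0.02,0,0,60],
    [0,0,0,-0.03,0,0,0],
    [0,0,0,-0.035,0,0,0],
    [0,0,0,-0.035,0,0,0],
    [0,0,0,0,0,0,0],
  ],
)

```text
clock: 8.23
eef_pos: [0.6802, 0.0035, 0.1474]
tcp_rot: [0.046, 1.568, -3.095]
ft_force: [1.7, -0.1, 1.2]
grip_width: 0.0758
```

Run:
```python
from h import *
p,d,K,T=snap("top","t2");W=cloud(d,K,T)
near=np.hypot(W[...,0]-.68,W[...,1]-.003)<.03
q=W[near&(W[...,2]>.026)&(W[...,2]<.06)];print(len(q),q[:,2].max(),q.mean(0) if len(q) else 0)
plan(.4355,-.1416,.13,90.5)
```

```text
36 0.03774705929983169 [ 6.78326816e-01 -4.74839881e-04  3.33266362e-02]
at [678.7   3.6 144.7] psi -90.0 q6 84->66 F [-1.2  0.4 -0.4] grip 80.0 t 8.3
turn deg [-0.51  0.37  0.02] (0.1 rows) shift mm after turn [ 14.7 143.1 244.5]
```

The pyramid stands in its nest: its top is at 33 mm (34 expected) at (678,0). Next is the bar.

>>> send_rows(
  plan=[
    [0,0,0,0,0.018,0.031,0],
    [0,0,0,0,0.018,0.031,0],
    [0,0,0,0,0.018,0.031,0],
    [0,0,0,0,0.018,0.031,0],
    [0,0,0,0,0.018,0.031,0],
    [0,0,0,0,0.018,0.031,0],
    [0,0,0,0,0.018,0.031,0],
    [0,0,0,0,0.009,0.015,0],
    [0,0,0,0,0,0,0],
    [0,0,0,0,0,0,0],
    [0,0,0,0,0,0,0],
  ],
)

```text
clock: 9.2
eef_pos: [0.4324, -0.1323, 0.1393]
tcp_rot: [-0.32, 1.557, 2.825]
ft_force: [0.1, 0.4, -0.8]
grip_width: 0.0939
```

Run:
```python
from h import *
p,d,K,T=snap("wrist","w3");W=cloud(d,K,T)
near=np.hypot(W[...,0]-.433,W[...,1]+.142)<.06
for lo,hi in((.012,.033),(.04,.056)):
    q=W[near&(W[...,2]>lo)&(W[...,2]<hi)]
    if len(q)>9: print(lo,len(q),np.median(q[:,2]).round(4),rect(q))
plan(.4355,-.1416,.032,90.5)
```

```text
0.012 1178 0.025 (array([ 445.6, -139.6]), array([68.1, 65.1]), 4.0)
0.04 3551 0.0489 (array([ 435.4, -141.4]), array([87.7, 34. ]), 0.5)
at [ 432.8 -132.2  139.3] psi -89.8 q6 64->63 F [ 0.8  0.4 -0.2] grip 94.1 t 9.2
turn deg [-0.31  0.75  0.25] (0.1 rows) shift mm after turn [107.3   9.4  -2.6]
```

>>> send_rows(
  plan=[
    [-0.3,0.7,0.3,0,0.007,-0.002,0],
    [0,0,0,0.02,0,0,0],
    [0,0,0,0.025,0,0,0],
    [0,0,0,0.025,0,0,0],
    [0,0,0,0.018,0,0,0],
    [0,0,0,0,0,0,0],
    [0,0,0,0,0,0,0],
    [0,0,0,0,0,0,0],
  ],
)

```text
clock: 9.92
eef_pos: [0.4473, -0.1406, 0.0492]
tcp_rot: [2.668, 1.558, -0.453]
ft_force: [-0.7, -0.3, 0.2]
grip_width: 0.094
```

```bash
python3 -c "
from h import *
plan(.4355,-.1416,.032,90.5)"
```

```text
at [ 447.3 -140.6   49.2] psi -88.8 q6 63->63 F [-0.7 -0.3  0.2] grip 94.0 t 9.9
turn deg [ 0.67 -0.68 -0.34] (0.1 rows) shift mm after turn [17.2  0.9 11.8]
```

>>> send_rows(
  plan=[
    [0.6,-0.6,-0.3,0.006,0.001,0.009,0],
    [0,0,0,0.006,0,0.002,0],
    [0,0,0,0.004,0,0,0],
    [0,0,0,0,0,0,0],
    [0,0,0,0,0,0,0],
    [0,0,0,0,0,0,0],
  ],
)

```text
clock: 10.42
eef_pos: [0.4388, -0.1435, 0.0352]
tcp_rot: [2.656, 1.562, -0.476]
ft_force: [-0.3, -0.1, 0.5]
grip_width: 0.0938
```

```bash
python3 -c "
from h import *
plan(.4355,-.1416,.032,90.5)"
```

```text
at [ 438.8 -143.5   35.2] psi -89.4 q6 63->63 F [-0.3 -0.1  0.5] grip 93.8 t 10.4
turn deg [ 0.07 -0.45 -0.24] (0.1 rows) shift mm after turn [ 3.2 -1.9  3.3]
```

>>> send_rows(
  plan=[
    [0,-0.4,-0.2,0.003,-0.002,0.003,0],
    [0,0,0,0,0,0,100],
    [0,0,0,0,0,0,255],
    [0,0,0,0,0,0,255],
    [0,0,0,0,0,0,255],
    [0,0,0,0,0,0,255],
    [0,0,0,0,0,0,255],
    [0,0,0,0,0,0,255],
    [0,0,0,0,0,0,255],
    [0,0,0,0,0,0,255],
    [0,0,0,0,0,0,255],
    [0,0,0,0,0,0,255],
  ],
  newtons=30,
)

```text
clock: 11.42
eef_pos: [0.4362, -0.1414, 0.0327]
tcp_rot: [2.814, 1.569, -0.318]
ft_force: [0.2, -0.2, -0.2]
grip_width: 0.0335
```

```bash
python3 -c "
from h import *
plan(.4355,-.1416,.032,90.5);plan(.6091,-.1864,.1,90-14.1)"
```

```text
at [ 436.2 -141.4   32.7] psi -89.4 q6 63->63 F [ 0.2 -0.2 -0.2] grip 33.5 t 11.4
turn deg [ 0.06 -0.11 -0.04] (0.0 rows) shift mm after turn [0.7 0.2 0.7]
at [ 436.2 -141.4   32.7] psi -89.4 q6 63->78 F [ 0.2 -0.2 -0.2] grip 33.5 t 11.4
turn deg [14.66 -0.12 -0.02] (2.0 rows) shift mm after turn [ -67.3    1.6 -178.6]
```

>>> send_rows(
  plan=[
    [0,0,0,-0.008,0,0,255],
    [0,0,0,-0.015,0,0,255],
    [5,0,0,-0.022,0,0,255],
    [5,0,0,-0.022,0,0,255],
    [4.5,0,0,0,0,-0.015,255],
    [0,0,0,0,0,-0.03,255],
    [0,0,0,0,0,-0.035,255],
    [0,0,0,0,0,-0.035,255],
    [0,0,0,0,0,-0.03,255],
    [0,0,0,0,0,-0.015,255],
    [0,0,0,0,0,0,255],
    [0,0,0,0,0,0,255],
  ],
)

```text
clock: 12.42
eef_pos: [0.5912, -0.1797, 0.1024]
tcp_rot: [0.004, 1.563, 2.89]
ft_force: [-0.4, 0.2, -1.9]
grip_width: 0.0339
```

Run:
```python
from h import *
plan(.6091,-.1864,.03,90-14.1)
p,d,K,T=snap("wrist","w4");W=cloud(d,K,T)
```

```text
at [ 591.2 -179.7  102.4] psi -104.7 q6 81->81 F [-0.4  0.2 -1.9] grip 33.9 t 12.4
turn deg [-0.57  0.45  0.  ] (0.1 rows) shift mm after turn [ 72.4   2.1 -19. ]
```

View pics/w4.png

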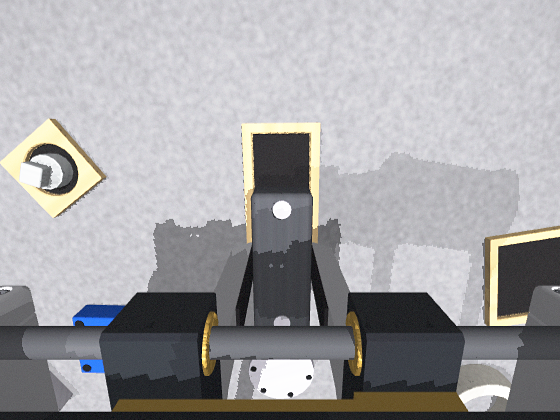

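The bar is held level, lined up with its pocket at (282,165). The pyramid is upright in its nest at (52,172).

>>> send_rows(
  plan=[
    [-0.5,0.3,0,0,0.002,-0.014,255],
    [0,0,0,0,0,-0.006,255],
    [0,0,0,0.02,0,0,255],
    [0,0,0,0.02,0,0,255],
    [0,0,0,0.018,0,0,255],
    [0,0,0,0.008,0,0,255],
    [0,0,0,0,0,0,255],
    [0,0,0,0,0,0,255],
    [0,0,0,0,0,0,255],
  ],
)

```text
clock: 13.22
eef_pos: [0.5991, -0.1832, 0.0374]
tcp_rot: [-0.052, 1.559, 2.841]
ft_force: [0.3, -0.0, -2.5]
grip_width: 0.0337
```

```bash
python3 -c "
from h import *
plan(.6091,-.1864,.013,90-14.1)"
```

```text
at [ 599.1 -183.2   37.4] psi -104.3 q6 81->81 F [ 0.3 -0.  -2.5] grip 33.7 t 13.2
turn deg [-0.17  0.65  0.03] (0.1 rows) shift mm after turn [ 24.4   0.7 -10.5]
```

>>> send_rows(
  plan=[
    [-0.2,0.5,0,0,0.001,-0.006,255],
    [0,0,0,0,0,-0.004,255],
    [0,0,0,0.006,0,0,255],
    [0,0,0,0.005,0,0,255],
    [0,0,0,0,0,0,255],
    [0,0,0,0,0,0,255],
  ],
)

```text
clock: 13.72
eef_pos: [0.6124, -0.1882, 0.0297]
tcp_rot: [3.03, 1.564, -0.357]
ft_force: [0.2, 0.3, -2.5]
grip_width: 0.0337
```

```bash
python3 -c "
from h import *
plan(.6091,-.1864,.0125,90-14.1)"
```

```text
at [ 612.4 -188.2   29.7] psi -104.1 q6 81->81 F [ 0.2  0.3 -2.5] grip 33.7 t 13.7
turn deg [ 0.05 -0.36 -0.04] (0.1 rows) shift mm after turn [17.2 -0.9  3.6]
```

>>> send_rows(
  plan=[
    [0,-0.3,0,0.004,-0.001,0.003,255],
    [0,0,0,0.005,0,0,255],
    [0,0,0,0.005,0,0,255],
    [0,0,0,0.002,0,0,255],
    [0,0,0,0,0,0,255],
    [0,0,0,0,0,0,255],
  ],
)

```text
clock: 14.22
eef_pos: [0.6092, -0.1861, 0.0117]
tcp_rot: [0.959, 1.57, -2.427]
ft_force: [-0.9, 0.0, 1.0]
grip_width: 0.0339
```

```bash
python3 -c "
from h import *
plan(.6091,-.1864,.0122,90-14.1)"
```

```text
at [ 609.2 -186.1   11.7] psi -104.0 q6 81->81 F [-0.9  0.   1. ] grip 33.9 t 14.2
turn deg [ 0.05  0.02 -0.03] (0.0 rows) shift mm after turn [-0.5  0.3 -0. ]
```

>>> send_rows(
  plan=[
    [0,0,0,0,0,0,130],
    [0,0,0,0,0,0,130],
    [0,0,0,0,0,0,110],
    [0,0,0,0,0,0,110],
    [0,0,0,-0.01,0,0,110],
    [0,0,0,-0.02,0,0,60],
    [0,0,0,-0.03,0,0,0],
    [0,0,0,-0.035,0,0,0],
    [0,0,0,-0.035,0,0,0],
    [0,0,0,0,0,0,0],
    [0,0,0,0,0,0,0],
  ],
)

```text
clock: 15.13
eef_pos: [0.6098, -0.1864, 0.1526]
tcp_rot: [2.771, 1.568, -0.616]
ft_force: [0.1, 0.2, -1.0]
grip_width: 0.09
```

Run:
```python
from h import *
plan(.4367,-.140,.13,90)
p,d,K,T=snap("side","s2")
p,d,K,T=snap("wrist","w5");W=cloud(d,K,T)
near=np.hypot(W[...,0]-.609,W[...,1]+.1864)<.06
q=W[near&(W[...,2]>.018)&(W[...,2]<.05)]
if len(q)>9: print(len(q),np.median(q[:,2]).round(4),rect(q))
```

```text
at [ 609.8 -186.4  152.6] psi -104.1 q6 81->66 F [ 0.1  0.2 -1. ] grip 90.0 t 15.1
turn deg [-14.05  -0.16  -0.09] (2.0 rows) shift mm after turn [ 22.6 -46.4 173.1]
2792 0.0279 (array([ 608.7, -187.7]), array([86.7, 34.1]), -13.9)
```

View pics/s2.png

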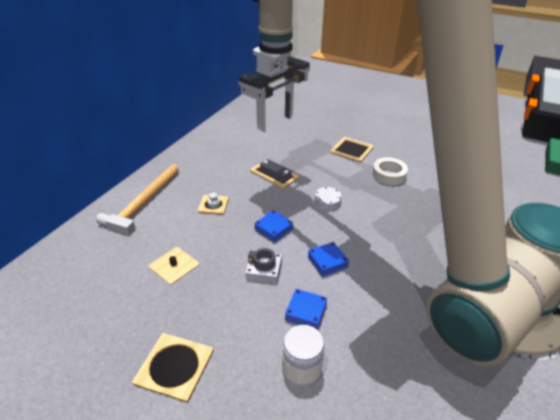

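The bar lies in its nest (top at 27.9 mm; centre within 1.5 mm) and the pyramid is upright. The flange is next.

>>> send_rows(
  plan=[
    [-5,0,0,0,0,0,0],
    [-5,0,0,0,0,0,0],
    [-4,0,0,0,0,0,0],
    [0,0,0,0,-0.009,0.035,0],
    [0,0,0,0,-0.009,0.035,0],
    [0,0,0,0,-0.009,0.035,0],
    [0,0,0,0,-0.009,0.033,0],
    [0,0,0,0,-0.005,0.02,0],
    [0,0,0,0,0,0,0],
    [0,0,0,0,0,0,0],
    [0,0,0,0,0,0,0],
  ],
)

```text
clock: 16.15
eef_pos: [0.436, -0.1409, 0.1354]
tcp_rot: [-0.438, 1.543, 2.716]
ft_force: [0.3, -0.1, 0.8]
grip_width: 0.0938
```

Run:
```python
from h import *
p,d,K,T=snap("wrist","w6");W=cloud(d,K,T)
near=np.hypot(W[...,0]-.437,W[...,1]+.140)<.05
q=W[near&(W[...,2]>.018)&(W[...,2]<.05)]
print(len(q),np.median(q[:,2]).round(4),rect(q),cv2.minEnclosingCircle((q[:,:2]*1000).astype(np.float32)))
plan(.4367,-.140,.008,90)
```

```text
3543 0.025 (array([ 437.5, -140.5]), array([64.9, 64.7]), 88.1) ((437.2898254394531, -140.77294921875), 33.03935241699219)
at [ 436.6 -141.2  135.5] psi -89.3 q6 63->64 F [-0.3  0.2  0.2] grip 94.2 t 16.2
turn deg [0.68 1.42 0.66] (0.2 rows) shift mm after turn [ 1.275e+02 -1.200e+00 -1.000e-01]
```

>>> send_rows(
  plan=[
    [0.5,1,0.5,0,0,0,0],
    [0,0,0,0.025,0,0,0],
    [0,0,0,0.03,0,0,0],
    [0,0,0,0.03,0,0,0],
    [0,0,0,0.015,0,0,0],
    [0,0,0,0,0,0,0],
    [0,0,0,0,0,0,0],
    [0,0,0,0,0,0,0],
  ],
)

```text
clock: 16.87
eef_pos: [0.4492, -0.146, 0.0328]
tcp_rot: [2.657, 1.561, -0.483]
ft_force: [-0.1, 0.7, -0.3]
grip_width: 0.0941
```

```bash
python3 -c "
from h import *
plan(.4373,-.1408,.008,90)"
```

```text
at [ 449.2 -146.    32.8] psi -89.9 q6 63->64 F [-0.1  0.7 -0.3] grip 94.1 t 16.9
turn deg [ 0.09 -0.49 -0.26] (0.1 rows) shift mm after turn [24.8 -5.2 11.9]
```

>>> send_rows(
  plan=[
    [0,-0.4,-0.2,0,-0.004,0.008,0],
    [0,0,0,0.006,-0.002,0.003,0],
    [0,0,0,0.006,0,0,0],
    [0,0,0,0.004,0,0,0],
    [0,0,0,0,0,0,0],
    [0,0,0,0,0,0,0],
  ],
)

```text
clock: 17.37
eef_pos: [0.4409, -0.141, 0.0193]
tcp_rot: [2.664, 1.56, -0.475]
ft_force: [0.0, 0.0, 0.2]
grip_width: 0.0944
```

```bash
python3 -c "
from h import *
plan(.4373,-.1408,.008,90)"
```

```text
at [ 440.9 -141.    19.3] psi -89.9 q6 64->64 F [0.  0.  0.2] grip 94.4 t 17.4
turn deg [ 0.1  -0.55 -0.29] (0.1 rows) shift mm after turn [11.3 -0.2  3.6]
```

>>> send_rows(
  plan=[
    [0,-0.5,-0.3,0.004,0,0.003,0],
    [0,0,0,0.004,0,0,0],
    [0,0,0,0.004,0,0,0],
    [0,0,0,0,0,0,0],
    [0,0,0,0,0,0,0],
  ],
)

```text
clock: 17.78
eef_pos: [0.4381, -0.1414, 0.0062]
tcp_rot: [-2.77, 1.57, 0.373]
ft_force: [0.2, 0.5, 0.1]
grip_width: 0.094
```

```bash
python3 -c "
from h import *
plan(.4373,-.1408,.008,90)"
```

```text
at [ 438.1 -141.4    6.2] psi -89.9 q6 63->63 F [0.2 0.5 0.1] grip 94.0 t 17.8
turn deg [ 0.08 -0.05  0.02] (0.0 rows) shift mm after turn [-1.8 -0.6  0.8]
```

>>> send_rows(
  plan=[
    [0,0,0,-0.0025,0,0.001,0],
    [0,0,0,0,0,0,255],
    [0,0,0,0,0,0,255],
    [0,0,0,0,0,0,255],
    [0,0,0,0,0,0,255],
    [0,0,0,0,0,0,255],
    [0,0,0,0,0,0,255],
    [0,0,0,0,0,0,255],
  ],
  newtons=35,
)

```text
clock: 18.45
eef_pos: [0.4372, -0.1414, 0.0091]
tcp_rot: [-2.866, 1.57, 0.277]
ft_force: [-1.0, -0.1, -0.5]
grip_width: 0.0651
```

```bash
python3 -c "
from h import *
for j in (0,45,90,135):plan(.496,.396,.1,j)"
```

```text
at [ 437.2 -141.4    9.1] psi -89.9 q6 63->30 F [-1.  -0.1 -0.5] grip 65.1 t 18.4
turn deg [-8.992e+01 -7.000e-02 -4.000e-02] (12.6 rows) shift mm after turn [ -90.9   58.8 -537.4]
at [ 437.2 -141.4    9.1] psi -89.9 q6 63->-15 F [-1.  -0.1 -0.5] grip 65.1 t 18.4
turn deg [-1.3492e+02 -6.0000e-02 -7.0000e-02] (18.8 rows) shift mm after turn [ -90.9  421.6 -338.4]
at [ 437.2 -141.4    9.1] psi -89.9 q6 63->120 F [-1.  -0.1 -0.5] grip 65.1 t 18.4
turn deg [ 0.08 -0.07  0.02] (0.0 rows) shift mm after turn [ -90.9 -537.4  -58.8]
at [ 437.2 -141.4    9.1] psi -89.9 q6 63->75 F [-1.  -0.1 -0.5] grip 65.1 t 18.4
turn deg [-4.492e+01 -7.000e-02 -1.000e-02] (6.3 rows) shift mm after turn [ -90.9 -338.4 -421.6]
```

>>> send_rows(
  plan=[
    [0,0,0,-0.01,0,0,255],
    [0,0,0,-0.025,0,0,255],
    [0,0,0,-0.03,0,0,255],
    [0,0,0,-0.03,-0.01,0,255],
    [0,0,0,0,-0.025,-0.003,255],
    [0,0,0,0,-0.036,-0.004,255],
    [0,0,0,0,-0.036,-0.004,255],
    [0,0,0,0,-0.036,-0.004,255],
    [0,0,0,0,-0.036,-0.004,255],
    [0,0,0,0,-0.036,-0.004,255],
    [0,0,0,0,-0.036,-0.004,255],
    [0,0,0,0,-0.036,-0.004,255],
  ],
)

```text
clock: 19.45
eef_pos: [0.4684, 0.1504, 0.1072]
tcp_rot: [1.132, 1.569, -2.022]
ft_force: [1.0, 0.3, -1.7]
grip_width: 0.0653
```

```bash
python3 -c "
from h import *
plan(.496,.396,.1,90)"
```

```text
at [468.4 150.4 107.2] psi -90.7 q6 100->121 F [ 1.   0.3 -1.7] grip 65.3 t 19.4
turn deg [-0.67  0.05 -0.1 ] (0.1 rows) shift mm after turn [   7.2 -245.6  -27.6]
```

>>> send_rows(
  plan=[
    [-0.5,0,0,0,-0.036,-0.004,255],
    [0,0,0,0,-0.036,-0.004,255],
    [0,0,0,0,-0.036,-0.004,255],
    [0,0,0,0,-0.036,-0.004,255],
    [0,0,0,0,-0.036,-0.004,255],
    [0,0,0,0,-0.03,-0.004,255],
    [0,0,0,0,-0.015,-0.002,255],
    [0,0,0,0,0,0,255],
    [0,0,0,0,0,0,255],
    [0,0,0,0,0,0,255],
  ],
)

```text
clock: 20.28
eef_pos: [0.4902, 0.3942, 0.1007]
tcp_rot: [0.466, 1.563, -2.668]
ft_force: [-0.0, -0.2, -2.0]
grip_width: 0.0654
```

Run:
```python
from h import *
p,d,K,T=snap("wrist","w7")
m=cv2.inRange(cv2.cvtColor(p,cv2.COLOR_BGR2HSV),(10,60,110),(30,255,255));m[290:]=0
for k in cv2.findContours(m,cv2.RETR_EXTERNAL,cv2.CHAIN_APPROX_NONE)[0]:
    if cv2.contourArea(k)>300: k=k[:,0];print(k.mean(0).round(),rect(cast(k,K,T,.008)))
plan(.496,.396,.03,90)
```

```text
[275. 186.] (array([500.3, 397.8]), array([98.6, 92.9]), -80.8)
[511.  39.] (array([637.2, 213.4]), array([75.2, 62.7]), 75.7)
at [490.1 393.6 100.7] psi -89.6 q6 122->122 F [ 0.1 -0.2 -1.3] grip 65.4 t 20.3
turn deg [ 0.44  0.43 -0.23] (0.1 rows) shift mm after turn [70.7 -2.4 -5.9]
```

View pics/w7.png

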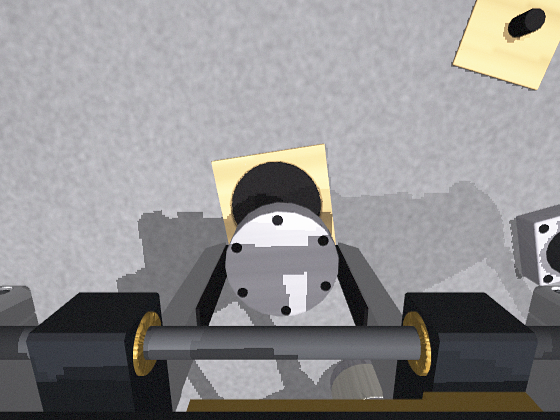

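The flange is held level at (281,262), just behind its pocket at (275,197). The nest edges agree with the top view.

>>> send_rows(
  plan=[
    [0.3,0.3,-0.2,0,-0.002,-0.005,255],
    [0,0,0,0.02,0,0,255],
    [0,0,0,0.02,0,0,255],
    [0,0,0,0.018,0,0,255],
    [0,0,0,0.006,0,0,255],
    [0,0,0,0,0,0,255],
    [0,0,0,0,0,0,255],
    [0,0,0,0,0,0,255],
  ],
)

```text
clock: 21.0
eef_pos: [0.4995, 0.3877, 0.0384]
tcp_rot: [-3.086, 1.567, 0.047]
ft_force: [0.7, -0.9, -2.2]
grip_width: 0.0653
```

```bash
python3 -c "
from h import *
plan(.4965,.3965,.0127,90)"
```

```text
at [499.5 387.7  38.4] psi -90.5 q6 122->122 F [ 0.7 -0.9 -2.2] grip 65.3 t 21.0
turn deg [-0.51 -0.21  0.01] (0.1 rows) shift mm after turn [25.7 -8.8  3. ]
```

>>> send_rows(
  plan=[
    [-0.4,-0.2,0,0,-0.006,0.002,255],
    [0,0,0,0.004,-0.004,0,255],
    [0,0,0,0.006,0,0,255],
    [0,0,0,0.005,0,0,255],
    [0,0,0,0,0,0,255],
    [0,0,0,0,0,0,255],
    [0,0,0,0,0,0,255],
  ],
)

```text
clock: 21.58
eef_pos: [0.4996, 0.4006, 0.0257]
tcp_rot: [-2.519, 1.564, 0.621]
ft_force: [0.4, -0.2, -2.0]
grip_width: 0.0653
```

```bash
python3 -c "
from h import *
plan(.4965,.3965,.0127,90)"
```

```text
at [499.6 400.6  25.7] psi -90.1 q6 123->122 F [ 0.4 -0.2 -2. ] grip 65.3 t 21.6
turn deg [-0.05 -0.33  0.24] (0.0 rows) shift mm after turn [13.   4.1  3.1]
```

>>> send_rows(
  plan=[
    [0,-0.3,0.2,0,0.004,0.003,255],
    [0,0,0,0.004,0,0,255],
    [0,0,0,0.004,0,0,255],
    [0,0,0,0.004,0,0,255],
    [0,0,0,0,0,0,255],
    [0,0,0,0,0,0,255],
  ],
)

```text
clock: 22.08
eef_pos: [0.4962, 0.3958, 0.0124]
tcp_rot: [-0.228, 1.571, 2.912]
ft_force: [-0.2, -0.5, -0.2]
grip_width: 0.0651
```

```bash
python3 -c "
from h import *
plan(.4965,.3965,.0127,90)"
```

```text
at [496.2 395.8  12.4] psi -90.1 q6 122->122 F [-0.2 -0.5 -0.2] grip 65.1 t 22.1
turn deg [-0.06  0.01  0.  ] (0.0 rows) shift mm after turn [-0.3 -0.7 -0.3]
```

>>> send_rows(
  plan=[
    [0,0,0,0,0,0,50],
    [0,0,0,0,0,0,30],
    [0,0,0,0,0,0,0],
    [0,0,0,0,0,0,0],
    [0,0,0,-0.01,0,0,0],
    [0,0,0,-0.02,0,0,0],
    [0,0,0,-0.03,0,0,0],
    [0,0,0,-0.035,0,0,0],
    [0,0,0,-0.035,0,0,0],
    [0,0,0,0,0,0,0],
    [0,0,0,0,0,0,0],
  ],
)

```text
clock: 23.0
eef_pos: [0.4969, 0.3963, 0.1534]
tcp_rot: [-2.54, 1.567, 0.601]
ft_force: [0.1, -0.6, -0.6]
grip_width: 0.094
```

Run:
```python
from h import *
p,d,K,T=snap("wrist");W=cloud(d,K,T)
near=np.hypot(W[...,0]-.4965,W[...,1]-.3965)<.06
q=W[near&(W[...,2]>.018)&(W[...,2]<.05)]
print(len(q),np.median(q[:,2]).round(4),rect(q),cv2.minEnclosingCircle((q[:,:2]*1000).astype(np.float32)))
plan(.467,.134,.15,90)
```

```text
3223 0.028 (array([496.3, 394. ]), array([64.9, 64.9]), 81.3) ((496.08740234375, 394.1544494628906), 33.01398468017578)
at [497.7 396.9 154.1] psi -90.1 q6 122->100 F [0.5 0.1 0.7] grip 94.3 t 23.1
turn deg [-0.05 -0.28  0.19] (0.0 rows) shift mm after turn [  4.1 262.9  30.7]
```

The flange is in its nest: top at 28 mm, about 2 mm off centre. Moving on to the clamp.

>>> send_rows(
  plan=[
    [0,0,0,0,0.025,0.003,0],
    [0,0,0,0,0.036,0.004,0],
    [0,0,0,0,0.036,0.004,0],
    [0,0,0,0,0.036,0.004,0],
    [0,0,0,0,0.036,0.004,0],
    [0,0,0,0,0.036,0.004,0],
    [0,0,0,0,0.03,0.004,0],
    [0,0,0,0,0.015,0.002,0],
    [0,0,0,0,0,0,0],
    [0,0,0,0,0,0,0],
    [0,0,0,0,0,0,0],
  ],
)

```text
clock: 23.97
eef_pos: [0.4604, 0.1377, 0.1431]
tcp_rot: [-0.187, 1.561, 2.957]
ft_force: [-0.4, 0.7, -0.1]
grip_width: 0.0942
```

Run:
```python
from h import *
p,d,K,T=snap("wrist","w8");W=cloud(d,K,T)
near=np.hypot(W[...,0]-.467,W[...,1]-.134)<.06
for lo,hi in((.015,.033),(.0465,.052)):
    q=W[near&(W[...,2]>lo)&(W[...,2]<hi)]
    if len(q)>9: print(lo,len(q),np.median(q[:,2]).round(4),rect(q),cv2.minEnclosingCircle((q[:,:2]*1000).astype(np.float32)))
# ring outline: farthest lug point and algebraic circle fit of outer border away from lug
h=cv2.convexHull((q[:,:2]*1000).astype(np.float32))[:,0]
c=q[:,:2].mean(0)*1000
for _ in range(8):
    r=np.hypot(*(h-c).T); s=h[r<25.5]
    A=np.c_[2*s,np.ones(len(s))];x=np.linalg.lstsq(A,(s**2).sum(1),rcond=None)[0];c=x[:2]
print("ring",c,np.sqrt(x[2]+c@c),len(s)); v=(q[:,:2]*1000-c);l=v[np.hypot(*v.T)>26].mean(0);print("lug dir",np.degrees(np.arctan2(l[1],l[0])),np.hypot(*v.T).max())
plan(.467,.134,.032,90)
```

```text
0.015 2701 0.025 (array([468.4, 135.4]), array([64., 64.]), -72.4) ((468.7020263671875, 135.54421997070312), 43.87000274658203)
0.0465 1193 0.0488 (array([470.4, 135.8]), array([54.3, 45.3]), -17.1) ((471.2434997558594, 138.41241455078125), 28.085025787353516)
ring [465.99898051 137.16726424] 22.555834118218836 22
lug dir 13.28839136512206 33.32641841768645
at [460.5 138.  143.1] psi -89.8 q6 98->97 F [-0.1  0.1  0.5] grip 93.6 t 24.0
turn deg [0.17 0.53 0.1 ] (0.1 rows) shift mm after turn [111.1   4.   -6.5]
```

View pics/w8.png

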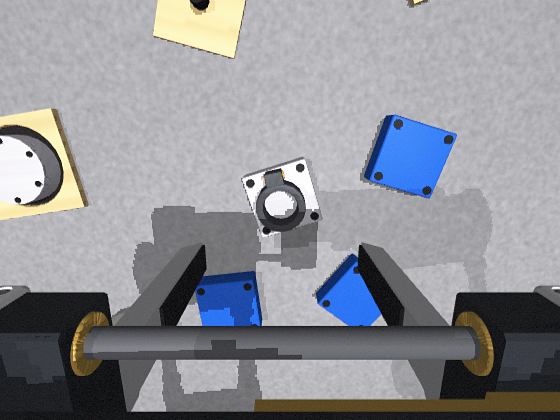

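The clamp ring is centred at (281,205) px, at (466,137) mm with radius 22.6. Its lug points to 13 degrees, so the jaw goes to 103.

>>> send_rows(
  plan=[
    [-6.5,0.3,0,0,0,0,0],
    [-6.3,0,0,0,0,0,0],
    [0,0,0,0.025,0,0,0],
    [0,0,0,0.03,0,0,0],
    [0,0,0,0.02,0,0,0],
    [0,0,0,0,0,0,0],
    [0,0,0,0,0,0,0],
    [0,0,0,0,0,0,0],
  ],
)

```text
clock: 24.68
eef_pos: [0.4645, 0.1488, 0.0663]
tcp_rot: [-2.029, 1.564, 1.363]
ft_force: [-0.3, 0.3, 0.5]
grip_width: 0.0942
```

```bash
python3 -c "
from h import *
plan(.466,.1372,.032,103)"
```

```text
at [464.5 148.8  66.3] psi -75.6 q6 85->85 F [-0.3  0.3  0.5] grip 94.2 t 24.7
turn deg [ 1.36 -0.16  0.33] (0.2 rows) shift mm after turn [34.3 11.7  1.1]
```

>>> send_rows(
  plan=[
    [1,-0.2,0.3,0,0.008,0.001,0],
    [0,0,0,0.006,0.003,0,0],
    [0,0,0,0.01,0,0,0],
    [0,0,0,0.006,0,0,0],
    [0,0,0,0,0,0,0],
    [0,0,0,0,0,0,0],
    [0,0,0,0,0,0,0],
  ],
)

```text
clock: 25.27
eef_pos: [0.4719, 0.1376, 0.0484]
tcp_rot: [3.006, 1.56, 0.096]
ft_force: [0.2, -0.4, 0.2]
grip_width: 0.0938
```

```bash
python3 -c "
from h import *
plan(.466,.1372,.032,103)"
```

```text
at [471.9 137.6  48.4] psi -76.7 q6 85->85 F [ 0.2 -0.4  0.2] grip 93.8 t 25.3
turn deg [ 0.29 -0.63 -0.08] (0.1 rows) shift mm after turn [16.4 -0.9  5.8]
```

>>> send_rows(
  plan=[
    [0.2,-0.5,0,0,-0.001,0.005,0],
    [0,0,0,0.006,0,0,0],
    [0,0,0,0.005,0,0,0],
    [0,0,0,0.004,0,0,0],
    [0,0,0,0,0,0,0],
    [0,0,0,0,0,0,0],
  ],
)

```text
clock: 25.77
eef_pos: [0.4669, 0.1374, 0.0329]
tcp_rot: [2.698, 1.567, -0.215]
ft_force: [-0.7, -0.2, 0.5]
grip_width: 0.0938
```

```bash
python3 -c "
from h import *
plan(.466,.1372,.032,103)"
```

```text
at [466.9 137.4  32.9] psi -76.9 q6 85->85 F [-0.7 -0.2  0.5] grip 93.8 t 25.8
turn deg [ 0.06 -0.19 -0.09] (0.0 rows) shift mm after turn [0.9 0.  0.9]
```

>>> send_rows(
  plan=[
    [0,-0.1,0,0.001,0,0.001,100],
    [0,0,0,0,0,0,255],
    [0,0,0,0,0,0,255],
    [0,0,0,0,0,0,255],
    [0,0,0,0,0,0,255],
    [0,0,0,0,0,0,255],
    [0,0,0,0,0,0,255],
    [0,0,0,0,0,0,255],
    [0,0,0,0,0,0,255],
    [0,0,0,0,0,0,255],
    [0,0,0,0,0,0,255],
  ],
  newtons=20,
)

```text
clock: 26.68
eef_pos: [0.4661, 0.1373, 0.0319]
tcp_rot: [2.427, 1.568, -0.486]
ft_force: [-0.1, -0.4, 0.3]
grip_width: 0.046
```

```bash
python3 -c "
from h import *
plan(.466,.1372,.032,103);plan(.6421,.2066,.12,103)"
```

```text
at [466.1 137.3  31.9] psi -76.9 q6 85->85 F [-0.1 -0.4  0.3] grip 46.0 t 26.7
turn deg [ 0.07 -0.11 -0.09] (0.0 rows) shift mm after turn [-0.1  0.1  0.2]
at [466.1 137.3  31.9] psi -76.9 q6 85->87 F [-0.1 -0.4  0.3] grip 46.0 t 26.7
turn deg [ 0.07 -0.11 -0.09] (0.0 rows) shift mm after turn [ -88.1  -27.9 -187. ]
```

>>> send_rows(
  plan=[
    [0,0,0,-0.008,0,0,255],
    [0,0,0,-0.02,0,0,255],
    [0,0,0,-0.03,0,0,255],
    [0,0,0,-0.03,0,0,255],
    [0,0,0,0,-0.003,-0.018,255],
    [0,0,0,0,-0.005,-0.033,255],
    [0,0,0,0,-0.005,-0.036,255],
    [0,0,0,0,-0.005,-0.036,255],
    [0,0,0,0,-0.005,-0.033,255],
    [0,0,0,0,-0.003,-0.02,255],
    [0,0,0,0,0,0,255],
    [0,0,0,0,0,0,255],
  ],
)

```text
clock: 27.68
eef_pos: [0.634, 0.2046, 0.1281]
tcp_rot: [1.267, 1.569, -1.647]
ft_force: [-0.2, -0.8, -1.0]
grip_width: 0.0459
```

Run:
```python
from h import *
p,d,K,T=snap("wrist","w9")
plan(.6421,.2066,.05,103)
hsv=cv2.cvtColor(p,cv2.COLOR_BGR2HSV);m=cv2.inRange(hsv,(10,60,110),(30,255,255));m[300:]=0
for k in cv2.findContours(m,cv2.RETR_EXTERNAL,cv2.CHAIN_APPROX_NONE)[0]:
    if cv2.contourArea(k)>300: k=k[:,0];print(k.mean(0).round(),rect(cast(k,K,T,.003)))
```

```text
at [633.9 204.5 128.1] psi -77.0 q6 89->89 F [-0.1  0.5 -0.6] grip 46.0 t 27.7
turn deg [ 0.04  0.   -0.09] (0.0 rows) shift mm after turn [78.1 -0.2 -8.5]
[ 68. 263.] (array([512.3, 402.7]), array([102. ,  67.6]), -80.9)
[489. 206.] (array([6.81e+02, 3.00e-01]), array([65.6, 64.9]), -68.6)
[285. 188.] (array([644.3, 208.4]), array([76.1, 76. ]), -14.4)
[481.  11.] (array([843.5,  77.9]), array([152.2,  26.2]), -83.1)
```

View pics/w9.png

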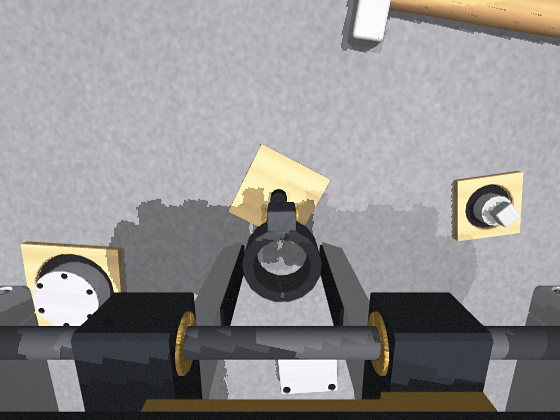

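The clamp is held level at (282,262) and the post shows at (279,195). The nest centre is about (643.5,208) when cast at its 3 mm top.

>>> send_rows(
  plan=[
    [0,0,0,0,0,-0.009,255],
    [0,0,0,0.02,-0.001,0,255],
    [0,0,0,0.022,0,0,255],
    [0,0,0,0.018,0,0,255],
    [0,0,0,0.01,0,0,255],
    [0,0,0,0,0,0,255],
    [0,0,0,0,0,0,255],
    [0,0,0,0,0,0,255],
  ],
)

```text
clock: 28.4
eef_pos: [0.638, 0.2049, 0.0606]
tcp_rot: [1.496, 1.569, -1.42]
ft_force: [-0.3, 1.5, -1.5]
grip_width: 0.0462
```

```bash
python3 -c "
from h import *
plan(.6436,.208,.011,103)"
```

```text
at [638.  204.9  60.6] psi -77.0 q6 89->89 F [-0.3  1.5 -1.5] grip 46.2 t 28.4
turn deg [-0.04  0.01 -0.13] (0.0 rows) shift mm after turn [49.6 -1.8 -6.2]
```

>>> send_rows(
  plan=[
    [0,0,0,0,-0.002,-0.006,255],
    [0,0,0,0.008,0,-0.001,255],
    [0,0,0,0.008,0,0,255],
    [0,0,0,0,0,0,255],
    [0,0,0,0,0,0,255],
  ],
)

```text
clock: 28.82
eef_pos: [0.6479, 0.2093, 0.0474]
tcp_rot: [2.849, 1.563, -0.067]
ft_force: [-0.2, 0.5, 0.0]
grip_width: 0.0463
```

```bash
python3 -c "
from h import *
plan(.6436,.208,.011,103)"
```

```text
at [647.9 209.3  47.4] psi -77.0 q6 89->89 F [-0.2  0.5  0. ] grip 46.3 t 28.8
turn deg [-0.04 -0.44 -0.13] (0.1 rows) shift mm after turn [36.4  0.3  4.5]
```

>>> send_rows(
  plan=[
    [0,-0.4,0,0,0,0.0045,255],
    [0,0,0,0.006,0,0,255],
    [0,0,0,0.006,0,0,255],
    [0,0,0,0,0,0,255],
    [0,0,0,0,0,0,255],
  ],
)

```text
clock: 29.23
eef_pos: [0.6427, 0.2081, 0.0339]
tcp_rot: [1.26, 1.568, -1.655]
ft_force: [0.7, 1.3, -0.6]
grip_width: 0.0461
```

```bash
python3 -c "
from h import *
plan(.6436,.208,.011,103)"
```

```text
at [642.7 208.1  33.9] psi -77.0 q6 89->89 F [ 0.7  1.3 -0.6] grip 46.1 t 29.2
turn deg [-0.03  0.04 -0.14] (0.0 rows) shift mm after turn [22.9  0.3 -0.8]
```

>>> send_rows(
  plan=[
    [0,0,0,0.006,0,-0.0005,255],
    [0,0,0,0.006,0,0,255],
    [0,0,0,0.006,0,0,255],
    [0,0,0,0.004,0,0,255],
    [0,0,0,0,0,0,255],
    [0,0,0,0,0,0,255],
  ],
)

```text
clock: 29.73
eef_pos: [0.644, 0.2084, 0.0104]
tcp_rot: [1.881, 1.568, -1.035]
ft_force: [-0.7, 0.2, 2.8]
grip_width: 0.0458
```

```bash
python3 -c "
from h import *
plan(.6436,.208,.011,103)"
```

```text
at [644.  208.4  10.4] psi -77.0 q6 89->89 F [-0.7  0.2  2.8] grip 45.8 t 29.7
turn deg [-0.03 -0.04 -0.14] (0.0 rows) shift mm after turn [-0.6  0.3  0.4]
```

Clamp is down on the base with 2.8 N. Releasing it.

>>> send_rows(
  plan=[
    [0,0,0,0,0,0,100],
    [0,0,0,0,0,0,90],
    [0,0,0,0,0,0,80],
    [0,0,0,0,0,0,60],
    [0,0,0,-0.01,0,0,40],
    [0,0,0,-0.02,0,0,0],
    [0,0,0,-0.03,0,0,0],
    [0,0,0,-0.035,0,0,0],
    [0,0,0,-0.035,0,0,0],
    [0,0,0,0,0,0,0],
    [0,0,0,0,0,0,0],
  ],
)

```text
clock: 30.65
eef_pos: [0.6429, 0.2084, 0.1475]
tcp_rot: [0.892, 1.568, -2.024]
ft_force: [-0.4, 0.1, -0.3]
grip_width: 0.0941
```

Run:
```python
from h import *
p,d,K,T=snap("wrist","w10");W=cloud(d,K,T)
near=np.hypot(W[...,0]-.6436,W[...,1]-.208)<.05
q=W[near&(W[...,2]>.0235)&(W[...,2]<.06)];print(len(q),np.median(q[:,2]),rect(q))
near=np.hypot(W[...,0]-.468,W[...,1]-.135)<.05
q=W[near&(W[...,2]>.018)&(W[...,2]<.06)];print(len(q),np.median(q[:,2]),rect(q))
plan(.4684,.1354,.15,107.6);plan(.4684,.1354,.15,17.6)
```

```text
1077 0.027764452464956846 (array([649.7, 208. ]), array([54.6, 44.8]), 12.9)
1391 0.025230652040832413 (array([456.2, 131.7]), array([64. , 38.9]), -73.7)
at [643.8 208.6 148.3] psi -77.0 q6 89->83 F [ 0.7 -0.   0.3] grip 94.1 t 30.7
turn deg [-4.64 -0.03 -0.14] (0.6 rows) shift mm after turn [ -1.7  16.7 189.3]
at [643.8 208.6 148.3] psi -77.0 q6 89->-7 F [ 0.7 -0.   0.3] grip 94.1 t 30.7
turn deg [-9.464e+01  8.000e-02 -1.300e-01] (13.2 rows) shift mm after turn [  -1.7 -189.3   16.7]
```

View pics/w10.png

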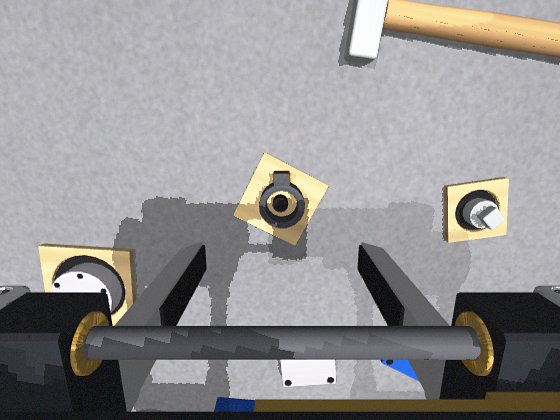

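The clamp is seated around the post at (281,203), top at 27.8 mm. Last is the plate.

>>> send_rows(
  plan=[
    [-4.6,0,0,0,0,0,0],
    [0,0,0,0,0.002,0.025,0],
    [0,0,0,0,0.003,0.034,0],
    [0,0,0,0,0.003,0.036,0],
    [0,0,0,0,0.003,0.036,0],
    [0,0,0,0,0.003,0.032,0],
    [0,0,0,0,0.002,0.018,0],
    [0,0,0,0,0,0,0],
    [0,0,0,0,0,0,0],
    [0,0,0,0,0,0,0],
  ],
)

```text
clock: 31.53
eef_pos: [0.4629, 0.1348, 0.1375]
tcp_rot: [-0.019, 1.556, -2.85]
ft_force: [0.2, -0.6, 0.6]
grip_width: 0.0942
```

Run:
```python
from h import *
p,d,K,T=snap("wrist");W=cloud(d,K,T)
near=np.hypot(W[...,0]-.468,W[...,1]-.135)<.05
q=W[near&(W[...,2]>.018)&(W[...,2]<.06)];print(len(q),np.median(q[:,2]),rect(q))
plan(.4684,.1354,.008,107.6)
```

```text
4320 0.025012088510529495 (array([468.3, 135.2]), array([64.2, 64.1]), 17.7)
at [463.5 134.9 137.5] psi -72.2 q6 80->80 F [-0.3 -0.4  0.2] grip 94.2 t 31.6
turn deg [0.23 0.84 0.01] (0.1 rows) shift mm after turn [129.5   1.   -4.8]
```

>>> send_rows(
  plan=[
    [0.2,0.6,0,0,0,0,0],
    [0,0,0,0.025,0,0,0],
    [0,0,0,0.03,0,0,0],
    [0,0,0,0.03,0,0,0],
    [0,0,0,0.015,0,0,0],
    [0,0,0,0,0,0,0],
    [0,0,0,0,0,0,0],
    [0,0,0,0,0,0,0],
  ],
)

```text
clock: 32.25
eef_pos: [0.4766, 0.1384, 0.0345]
tcp_rot: [3.037, 1.56, 0.204]
ft_force: [-0.2, 0.0, -0.1]
grip_width: 0.0941
```

```bash
python3 -c "
from h import *
plan(.4683,.1353,.008,107.6)"
```

```text
at [476.6 138.4  34.5] psi -72.3 q6 80->80 F [-0.2  0.  -0.1] grip 94.1 t 32.2
turn deg [ 0.06 -0.59 -0.06] (0.1 rows) shift mm after turn [26.5  0.4  8.8]
```

>>> send_rows(
  plan=[
    [0,-0.5,0,0,0,0.008,0],
    [0,0,0,0.006,0,0,0],
    [0,0,0,0.008,0,0,0],
    [0,0,0,0.007,0,0,0],
    [0,0,0,0,0,0,0],
    [0,0,0,0,0,0,0],
    [0,0,0,0,0,0,0],
  ],
)

```text
clock: 32.83
eef_pos: [0.4725, 0.1365, 0.0155]
tcp_rot: [2.885, 1.56, 0.052]
ft_force: [0.4, -0.1, 0.1]
grip_width: 0.0941
```

```bash
python3 -c "
from h import *
plan(.4683,.1353,.008,107.6)"
```

```text
at [472.5 136.5  15.5] psi -72.3 q6 80->80 F [ 0.4 -0.1  0.1] grip 94.1 t 32.8
turn deg [ 0.06 -0.58 -0.15] (0.1 rows) shift mm after turn [ 7.5 -0.2  4.4]
```

>>> send_rows(
  plan=[
    [0,-0.5,-0.1,0.003,0,0.004,0],
    [0,0,0,0.003,0,0,0],
    [0,0,0,0,0,0,0],
    [0,0,0,0,0,0,80],
    [0,0,0,0,0,0,255],
    [0,0,0,0,0,0,255],
    [0,0,0,0,0,0,255],
    [0,0,0,0,0,0,255],
    [0,0,0,0,0,0,255],
    [0,0,0,0,0,0,255],
    [0,0,0,0,0,0,255],
    [0,0,0,0,0,0,255],
  ],
  newtons=35,
)

```text
clock: 33.83
eef_pos: [0.4689, 0.1353, 0.0093]
tcp_rot: [2.752, 1.569, -0.082]
ft_force: [0.4, 0.0, -0.6]
grip_width: 0.0639
```

```bash
python3 -c "
from h import *
plan(.4683,.1353,.008,107.6);plan(.4651,-.4063,.1,85);plan(.4651,-.4063,.1,107.6)"
```

```text
at [468.9 135.3   9.3] psi -72.3 q6 80->80 F [ 0.4  0.  -0.6] grip 63.9 t 33.8
turn deg [ 0.05 -0.1  -0.04] (0.0 rows) shift mm after turn [ 1.3 -0.2  0.5]
at [468.9 135.3   9.3] psi -72.3 q6 80->46 F [ 0.4  0.  -0.6] grip 63.9 t 33.8
turn deg [ 2.265e+01 -1.000e-01 -2.000e-02] (3.2 rows) shift mm after turn [-90.7 539.9 -43.5]
at [468.9 135.3   9.3] psi -72.3 q6 80->23 F [ 0.4  0.  -0.6] grip 63.9 t 33.8
turn deg [ 0.05 -0.1  -0.04] (0.0 rows) shift mm after turn [-90.7 515.1 167.3]
```

>>> send_rows(
  plan=[
    [0,0,0,-0.01,0,0,255],
    [0,0,0,-0.025,0,0,255],
    [6,0,0,-0.03,0,0,255],
    [6,0,0,-0.03,0,0,255],
    [6,0,0,0,0,0,255],
    [4.6,0,0,0,0,0,255],
    [0,0,0,0,0.02,-0.002,255],
    [0,0,0,0,0.036,-0.003,255],
    [0,0,0,0,0.036,-0.003,255],
    [0,0,0,0,0.036,-0.003,255],
    [0,0,0,0,0.036,-0.003,255],
    [0,0,0,0,0.036,-0.003,255],
  ],
)

```text
clock: 34.83
eef_pos: [0.4611, -0.0658, 0.1057]
tcp_rot: [-0.394, 1.565, 2.654]
ft_force: [-0.0, -0.0, -1.7]
grip_width: 0.0635
```

>>> send_rows(
  plan=[
    [0,0,0,0,0.036,-0.003,255],
    [0,0,0,0,0.036,-0.003,255],
    [0,0,0,0,0.036,-0.003,255],
    [0,0,0,0,0.036,-0.003,255],
    [0,0,0,0,0.03,-0.002,255],
    [0,0,0,0,0.02,0,255],
    [0,0,0,0,0,0,255],
    [0,0,0,0,0,0,255],
  ],
)

```text
clock: 35.5
eef_pos: [0.4519, -0.2773, 0.1022]
tcp_rot: [-0.093, 1.562, 2.946]
ft_force: [0.0, 0.2, -2.6]
grip_width: 0.0635
```

```bash
python3 -c "
from h import *
plan(.4651,-.4063,.1,85)"
```

```text
at [ 451.9 -277.3  102.2] psi -95.9 q6 57->47 F [ 0.   0.2 -2.6] grip 63.5 t 35.5
turn deg [-0.87  0.49  0.05] (0.1 rows) shift mm after turn [  2.2 127.4 -24.4]
```

>>> send_rows(
  plan=[
    [-0.8,0.4,0,0,0.025,-0.005,255],
    [0,0,0,0,0.033,-0.007,255],
    [0,0,0,0,0.033,-0.007,255],
    [0,0,0,0,0.025,-0.005,255],
    [0,0,0,0,0.01,0,255],
    [0,0,0,0,0,0,255],
    [0,0,0,0,0,0,255],
    [0,0,0,0,0,0,255],
  ],
)

```text
clock: 36.17
eef_pos: [0.4629, -0.3953, 0.0978]
tcp_rot: [-0.971, 1.553, 2.09]
ft_force: [0.2, 0.4, -2.7]
grip_width: 0.0637
```

Run:
```python
from h import *
p,d,K,T=snap("wrist","w11")
m=cv2.inRange(cv2.cvtColor(p,cv2.COLOR_BGR2HSV),(10,60,110),(30,255,255));m[290:]=0
for k in cv2.findContours(m,cv2.RETR_EXTERNAL,cv2.CHAIN_APPROX_NONE)[0]:
    if cv2.contourArea(k)>300: k=k[:,0];print(k.mean(0).round(),rect(cast(k,K,T,.008)))
plan(.4651,-.4063,.05,85)
```

```text
[301. 184.] (array([ 472. , -406.8]), array([96.3, 71.2]), 84.8)
[ 23. 127.] (array([ 555.6, -183.6]), array([37.4, 16.7]), -84.9)
[43. 62.] (array([ 595.2, -214.9]), array([104.9,  13. ]), -14.1)
at [ 462.8 -394.7   97.8] psi -94.6 q6 47->47 F [-0.5  1.5 -1.8] grip 63.8 t 36.2
turn deg [0.41 0.6  0.87] (0.1 rows) shift mm after turn [47.8 11.3 -3.3]
```

View pics/w11.png

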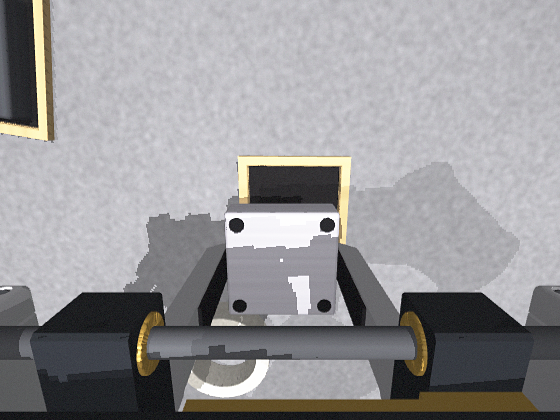

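The plate is held level at (281,262), lined up with its pocket at (293,185). The far edge suggests the nest's x may be off by about 5 mm, so I'll check that quickly.

Run:
```python
from h import *
p=cv2.imread("pics/top0.png");c=env.get_calibration("top");K,T=c["camera_matrix"],c["extrinsics"]
g=p.max(2);m=((g<45)*255).astype(np.uint8);m[:185]=0;m[240:]=0;m[:,:395]=0;m[:,445:]=0
k=max(cv2.findContours(m,cv2.RETR_EXTERNAL,cv2.CHAIN_APPROX_NONE)[0],key=len)[:,0];print("top pocket",rect(cast(k,K,T,.003)),rect(cast(k,K,T,.008)))
p,d,K,T=snap("wrist")
for u in (270,293,320):
    col=p[140:210,u].astype(int);sat=col.max(1)-col.min(1)
    r=np.where(sat>60)[0]+140;print(u,r.min(),r.max(),cast([[u,r.min()],[u,r.max()+1]],K,T,.008).round(4)[:,:2].tolist())
plan(.4651,-.4063,.05,85)
```

```text
top pocket (array([ 465.1, -407.3]), array([76.8, 75.4]), -3.3) (array([ 464.8, -405.6]), array([76.4, 75.1]), -3.3)
270 156 165 [[0.516, -0.3895], [0.5076, -0.3887]]
293 156 165 [[0.5145, -0.409], [0.506, -0.4084]]
320 156 165 [[0.5127, -0.4318], [0.5042, -0.4314]]
at [ 463. -395.   98.] psi -94.6 q6 47->47 F [-0.7  0.1 -3.2] grip 63.9 t 36.3
turn deg [0.43 0.57 0.83] (0.1 rows) shift mm after turn [48.  11.  -3.1]
```

The centre is (466,-406.5); the far edge agrees.

>>> send_rows(
  plan=[
    [0.4,0.5,0.7,0,0.008,-0.003,255],
    [0,0,0,0.018,0.003,0,255],
    [0,0,0,0.02,0,0,255],
    [0,0,0,0.018,0,0,255],
    [0,0,0,0.006,0,0,255],
    [0,0,0,0,0,0,255],
    [0,0,0,0,0,0,255],
    [0,0,0,0,0,0,255],
  ],
)

```text
clock: 36.93
eef_pos: [0.468, -0.4037, 0.0382]
tcp_rot: [2.488, 1.564, -0.736]
ft_force: [-0.1, -0.4, -2.3]
grip_width: 0.0639
```

```bash
python3 -c "
from h import *
plan(.466,-.4065,.0125,85)"
```

```text
at [ 468.  -403.7   38.2] psi -94.7 q6 47->47 F [-0.1 -0.4 -2.3] grip 63.9 t 36.9
turn deg [ 0.27 -0.33 -0.25] (0.0 rows) shift mm after turn [25.7  3.   1.8]
```

>>> send_rows(
  plan=[
    [0.2,-0.3,-0.2,0,0.003,0.002,255],
    [0,0,0,0.006,0,0,255],
    [0,0,0,0.006,0,0,255],
    [0,0,0,0.004,0,0,255],
    [0,0,0,0,0,0,255],
    [0,0,0,0,0,0,255],
  ],
)

```text
clock: 37.43
eef_pos: [0.4675, -0.409, 0.0244]
tcp_rot: [2.338, 1.563, -0.89]
ft_force: [0.6, 0.3, -2.5]
grip_width: 0.064
```

```bash
python3 -c "
from h import *
plan(.466,-.4065,.0125,85)"
```

```text
at [ 467.5 -409.    24.4] psi -95.0 q6 47->48 F [ 0.6  0.3 -2.5] grip 64.0 t 37.4
turn deg [ 0.04 -0.31 -0.32] (0.0 rows) shift mm after turn [11.9 -2.4  1.7]
```

>>> send_rows(
  plan=[
    [0,-0.3,-0.3,0.001,-0.0025,0.0015,255],
    [0,0,0,0.004,0,0,255],
    [0,0,0,0.004,0,0,255],
    [0,0,0,0.003,0,0,255],
    [0,0,0,0,0,0,255],
    [0,0,0,0,0,0,255],
  ],
)

```text
clock: 37.93
eef_pos: [0.4665, -0.4065, 0.0122]
tcp_rot: [2.195, 1.57, -1.033]
ft_force: [0.1, 0.9, -1.2]
grip_width: 0.0634
```

```bash
python3 -c "
from h import *
plan(.466,-.4065,.0123,85)"
```

```text
at [ 466.5 -406.5   12.2] psi -95.0 q6 47->47 F [ 0.1  0.9 -1.2] grip 63.4 t 37.9
turn deg [ 0.04 -0.03 -0.03] (0.0 rows) shift mm after turn [-0.1  0.   0.5]
```

>>> send_rows(
  plan=[
    [0,0,0,0,0,0,50],
    [0,0,0,0,0,0,30],
    [0,0,0,0,0,0,0],
    [0,0,0,0,0,0,0],
    [0,0,0,-0.01,0,0,0],
    [0,0,0,-0.02,0,0,0],
    [0,0,0,-0.03,0,0,0],
    [0,0,0,-0.035,0,0,0],
    [0,0,0,-0.035,0,0,0],
    [0,0,0,-0.03,0,0,0],
    [0,0,0,0,0,0,0],
    [0,0,0,0,0,0,0],
  ],
)

```text
clock: 38.93
eef_pos: [0.4665, -0.4064, 0.1837]
tcp_rot: [2.391, 1.568, -0.837]
ft_force: [0.2, -0.5, -0.6]
grip_width: 0.0939
```

Run:
```python
from h import *
def chk(W,items):
    for n,x,y,h,r in items:
        near=np.hypot(W[...,0]-x,W[...,1]-y)<r
        q=W[near&(W[...,2]>h-.007)&(W[...,2]<h+.01)]
        if len(q)>9:
            A=np.c_[q[:,:2]-q[:,:2].mean(0),np.ones(len(q))];s=np.linalg.lstsq(A,q[:,2],rcond=None)[0]
            print(n,len(q),"z %.4f"%np.median(q[:,2]),rect(q),"nest",x*1000,y*1000,"slope",s[:2].round(3))
        else: print(n,len(q))
it=[("square",.466,-.4065,.027,.055),("flange",.4965,.3965,.027,.055),("bar",.6091,-.1864,.027,.06),("clamp",.6436,.208,.027,.05),("pyr",.680,.0025,.034,.03)]
p,d,K,T=snap("wrist","w12");chk(cloud(d,K,T),it[:1])
p,d,K,T=snap("top","t3");chk(cloud(d,K,T),it)
cv2.imwrite("pics/t3c.png",cv2.resize(p[110:300,110:450],None,fx=2.3,fy=2.3,interpolation=cv2.INTER_CUBIC))
plan(.466,-.4065,.15,85)
```

```text
square 3286 z 0.0280 (array([ 466.7, -408.2]), array([64. , 63.7]), 85.0) nest 466.0 -406.5 slope [-0.005 -0.002]
square 349 z 0.0277 (array([ 465.4, -408.2]), array([64.1, 63. ]), -4.9) nest 466.0 -406.5 slope [-0.011 -0.01 ]
flange 397 z 0.0266 (array([494.7, 392.1]), array([64.7, 61.7]), 88.5) nest 496.5 396.5 slope [0.007 0.003]
bar 354 z 0.0274 (array([ 606.6, -188.9]), array([88. , 34.2]), -14.2) nest 609.1 -186.4 slope [ 0.005 -0.004]
clamp 145 z 0.0258 (array([648.6, 205.9]), array([55.1, 44. ]), 14.3) nest 643.5999999999999 208.0 slope [ 0.003 -0.003]
pyr 34 z 0.0345 (array([6.792e+02, 1.000e-01]), array([16.1, 14.7]), 59.7) nest 680.0 2.5 slope [ 0.212 -0.18 ]
at [ 466.4 -406.3  182.6] psi -95.0 q6 47->47 F [-0.5 -0.1 -0.1] grip 93.9 t 39.0
turn deg [ 0.03 -0.07 -0.07] (0.0 rows) shift mm after turn [32.6  0.2  0.3]
```

View pics/t3c.png

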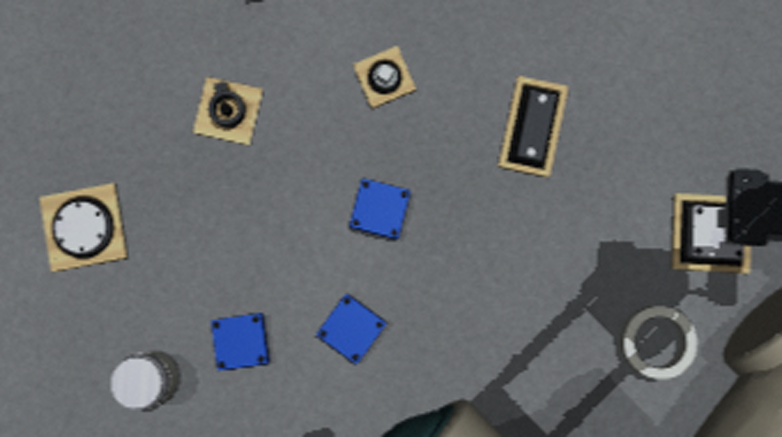

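All five pieces look seated and the tin and tape haven't moved. The pyramid's slope fit from 34 far pixels is doubtful, so I'll look at it from near.

```bash
python3 -c "
from h import *
plan(.63,.0,.18,85)"
```

```text
at [ 466.4 -406.3  182.6] psi -95.0 q6 47->89 F [-0.5 -0.1 -0.1] grip 93.9 t 39.0
turn deg [ 0.03 -0.07 -0.07] (0.0 rows) shift mm after turn [   2.6 -419.  -127.6]
```

>>> send_rows(
  plan=[
    [0,0,0,0,-0.036,-0.012,0],
    [0,0,0,0,-0.036,-0.012,0],
    [0,0,0,0,-0.036,-0.012,0],
    [0,0,0,0,-0.036,-0.012,0],
    [0,0,0,0,-0.036,-0.012,0],
    [0,0,0,0,-0.036,-0.012,0],
    [0,0,0,0,-0.036,-0.012,0],
    [0,0,0,0,-0.036,-0.012,0],
    [0,0,0,0,-0.036,-0.012,0],
    [0,0,0,0,-0.036,-0.012,0],
    [0,0,0,0,0,0,0],
    [0,0,0,0,0,0,0],
  ],
)

```text
clock: 40.03
eef_pos: [0.6124, -0.0405, 0.1586]
tcp_rot: [-0.259, 1.533, 2.789]
ft_force: [0.2, 0.7, -0.3]
grip_width: 0.0939
```

Run:
```python
from h import *
p,d,K,T=snap("wrist","w13");W=cloud(d,K,T)
near=np.hypot(W[...,0]-.68,W[...,1]-.0025)<.03
for lo,hi in((.0135,.024),(.031,.045)):
    q=W[near&(W[...,2]>lo)&(W[...,2]<hi)]
    if len(q)<9: print(len(q));continue
    for _ in range(4):
        A=np.c_[q[:,:2]-q[:,:2].mean(0),np.ones(len(q))];s=np.linalg.lstsq(A,q[:,2],rcond=None)[0]
        r=abs(A@s-q[:,2]); q=q[r<max(.0015,2*np.median(r))]
    print(lo,len(q),s.round(4),rect(q))
u,v=281,200
pr=(np.array([.68,.0025,.02])-T[:3,3])@T[:3,:3];u=int(K[0,2]-K[0,0]*pr[0]/pr[2]);v=int(K[1,2]+K[1,1]*pr[1]/pr[2]);print(u,v)
c=p[max(v-45,0):v+45,max(u-60,0):u+60];cv2.imwrite("pics/w13c.png",cv2.resize(c,None,fx=5,fy=5,interpolation=cv2.INTER_CUBIC))
plan(.63,.0,.18,85)
```

```text
0.0135 253 [ 0.0127 -0.0159  0.0197] (array([680.2,   1.8]), array([28.9, 27.9]), -8.0)
0.031 303 [-0.0036 -0.0025  0.0349] (array([680.4,   1.6]), array([16.9, 16.8]), 57.8)
231 136
at [612.2 -40.3 158.3] psi -95.4 q6 85->88 F [-0.   1.  -0.1] grip 94.0 t 40.1
turn deg [-0.4   2.12  0.64] (0.3 rows) shift mm after turn [-21.7 -41.7 -14.3]
```

View pics/w13c.png

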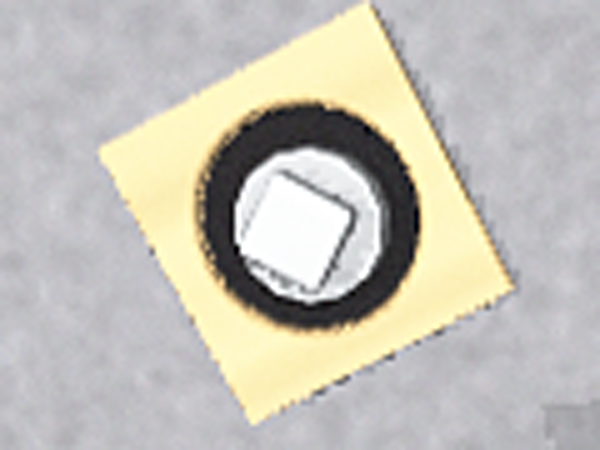

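The pyramid is level (head slope 0.004) and centred in its pocket, and the robot is clear of everything. Handing in.

```bash
python3 -c "
from station import env
print(env.finish_job())"
```

```text
the job is handed in; nothing more can be done
None
```

I took both piles apart from the top in the order pyramid, bar, flange, clamp, plate. Each piece was lowered under grip into its own nest and released. The job was handed in at about 40 s of the 120 s, and no verdict was reported.

**Seating:** In the last checks every top stood at its seated height within about 1.2 mm: about 27 mm for the four flat pieces and 34 mm for the pyramid.

**Centring:** Piece centres were within about 2–5 mm of the nests, against the 15 mm allowed. The largest offset was the flange, 4.7 mm in the far top view and about 2 mm from near. The clamp's 5 mm rectangle offset comes from its lug; its ring sits around the post.

**Lean:** Fitted slopes were under 0.02 rad for every piece.

**Bystanders:** The tin and tape roll look unmoved in the final top view. I compared them by eye and did not measure them. The blue look-alikes were not touched.

**Disagreements:**
- **Pyramid lean:** the top view first gave a slope of about 0.2 rad from only 34 edge pixels. A closer wrist view showed the pyramid level (0.004 rad) and centred, so I took the first reading as an edge artefact.
- **Square nest position:** a partly hidden wrist outline first suggested the nest was about 5 mm off in x. Its far edge then agreed with the top view to about 1.5 mm.

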